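# Probe the coating on a bolt head

## Robot

A 6-joint arm with a two-finger parallel gripper is mounted at the origin on the work surface. World frame = base frame: x ahead of the robot, y to its left, z up, the work surface at z = 0. Lengths are in mm, angles in degrees, forces in N, time in s.
With the tool pointing down it reaches from about 350 to 925 mm from the base axis. Payload 6.4 kg.
Tool frame: the origin (TCP) lies on the mounting face of the last link; the fingertips stand 199 mm ahead of it and the grasp point (between the pads) lies 180 mm ahead of it; z points along the fingers, y is the direction in which the jaws open and shut (so a half turn about z gives the same grasp; the last joint's range is limited). The gripper opens to 94 mm and grips with 3 to 60 N. Pads are 16 mm wide; open, the fingers measure 119 mm over their backs; the gripper's body (75 mm by 177 mm) begins 78 mm behind the grasp point.
Start: joints at [56.431, 14.043, 89.255, -0, 76.702, -9.975], TCP at [260.168, 595.675, 404.655] pointing down, gripper open.
Joint ranges: [-179.41, 179.41], [-58.25, 129.5], [7.25, 145.43], [-54.29, 234.29], [11.92, 165.04], [-157.13, 157.13]. Speed limits (degrees/s): [147.25, 147.25, 180, 180, 180, 180].

## Interface

Orientations are given as a 3x3 rotation matrix whose columns are the frame's x, y, z axes.
In Python, from bench import robot gives the robot as it stands.
- The arm moves only by the tool send_rows, never from a script. Its argument "series" is text: rows parted by semicolons, each of 7 numbers parted by spaces: the closure in counts, from 0 (fully open) to 255 (shut), then the shift along the tool's x, y, z in units of 30 mm (1.0 is 30 mm), then the turn, a rotation vector about the tool's x, y, z in units of 6 degrees (1.0 is 6 degrees). A call has 1 to 5 rows; each row shifts and turns the commanded pose from where the row before left it, along the tool's axes as they then stand; what a row does not reach is not made up. A row lasts 1/12 s, in which the tool goes at most 41.7 mm and 7.16 degrees, less where a joint would pass 70% of its speed; a pose out of reach is approached as far as the arm can. A call is refused whole if a number of a shift passes 1 or a number of a turn 1, either way. A call with a gripper value outside its range is refused whole. The fingers move at their own pace and stop on an object; "force" is the grip in N (left out, the last holds). Time passes only in rows, so rows that do not move let the fingers close. It gives the time, the measured TCP pose, the force and the opening at its end, in the units of the state.
- robot.state(): the state, without advancing time (a new reading comes with each control period).
- robot.get_image(name): name is "scene" or "side" or "wrist"; returns a dict with "image" (400x640x3 uint8, red, green, blue), "fx", "fy", "cx", "cy" (pixels), "k1" (the pictures are not rectified: a ray, as slopes to the right and down, at radius r is drawn at 1 + k1 r^2 times it, then the intrinsics apply), "rvec" (rotation vector, rad) and "tvec" (3), from world to camera coordinates, as OpenCV has them. Camera axes: x right, y down, z forward; pixel columns grow to the right and rows downward; lengths in mm; the calibration is good to about 2 mm. A picture is of the moment at which its call begins. There is no depth.
- robot.sign_off(): hands the job in, once; it reports no verdict.
Trained networks look in a picture, given as the dict that the camera call returned (one of the last four; its "shot" number tells which), for a name from the list of things; names that differ only in an ending like _2 or _b are one class to them, and where a whole thing is asked for, a point or a joint stands for the part that bears it (a point fixed in the world has none). Each returns a list of dicts, best first, with "confidence" (0 to 1); they miss things now and then, are a little off and sometimes report something else, mostly with a low value. They report only what shows in the picture. A call takes as long as a camera call. They do not tell look-alikes from the thing itself.
- robot.silhouettes(picture, label): "mask" (400x640 bool, what is visible of it) and "extent" ([centre column, centre row, width, height] in pixels, round what is visible of it).
- robot.mark_of(picture, label): "position" ([row, column] in pixels: a listed point, or the origin of a listed thing).
The state is a dict: "t": time; "q": joint angles; "joint_vel": joint speeds; "effort": joint torques, N m; "tcp_pos": TCP position; "orientation": TCP orientation; "wrist_force": force on the tool from outside, world axes, zero at the start; "ft_torque": the same for the moment, N m; "grip_width": finger opening in mm.
Only numpy, scipy, OpenCV 4.12 (cv2) and the standard library are available. Lean on these libraries where they do the work, as an engineer would, in place of code of your own. Each camera call takes 0.05 s, during which the arm holds its last target.

## Task

Check the zinc coating of the hexagon-head bolt: take it out of the sloped sample rack and stand it upright in the empty steel measuring cup, head fully down on the rim, and let go of it. Then take the pen-shaped probe out of its black stand, hold it upright and press its spring tip gently on the dot in the centre of the bolt's head until the tip is about half-way in (7 of its 14 mm), never all the way. Finish while still holding the probe pressed there; leave the round-head screws, the loose nut and the spanner alone.

Things in the scene. Friction and masses are not known exactly. Their poses are not given: they have to be found in the camera images.
- bolt_head (a point): Centre of the head (half-way up it) of the loose hexagon-head bolt of bright zinc steel. The head is the part to grip: 30 mm across flats, 34.6 mm across corners, 12.5 mm high. z along the bolt's axis from shank to head; x square to one pair of flats. At the start the underside of the head, 6.25 mm below this point, lies on the rack plate.
- bolt_spot (a point): The spot to probe: a black dot 6 mm in dia at the centre of the top face of the bolt's head, 6.25 mm above point bolt_head along z.
- cup_mouth (a point): Centre of the mouth of the fixed steel measuring cup: an upright tube 75 mm high, outer dia 42 mm, bore 24 mm dia and 70 mm deep, on a dark 80 mm square foot. Level with the rim, 75 mm above the bench; z up. The bolt's shank goes in and its head rests on the rim, point bolt_head then 6.25 mm above this point.
- bolt: The same bolt, 0.22 kg: shank under the head 20 mm dia, 60 mm long, foot tapering to 12 mm dia over its last 8 mm. Origin at the underside of the head, on its axis, same axes. It starts hanging by its head in any of the rack's three holes, leaning 20 degrees, head towards the rack's -x (robot) side; draw it out along its own z by at least 62 mm.
- probe_grip (a point): Centre of the grey round handle (24 mm dia, 64 mm long: 32 mm above and below this point) of the loose pen-shaped probe, 0.16 kg. z runs along the probe from tip to handle. The tip's end lies 107 mm below this point when the spring is free. It starts upright in its stand; lift it straight up by at least 72 mm to clear it.
- probe: The same probe, same axes; origin at the lower end of the barrel, 93 mm below point probe_grip. Below the handle: a black collar 32 mm dia, 6 mm thick, by which it hangs on the stand's rim; then an aluminium barrel 18 mm dia, 55 mm long; then the 8 mm dia spring tip, standing out 14 mm.
- probe_tip (a point): End face centre of the probe's spring tip; moves with the tip.
- plunger (a joint): How far the spring tip is pushed in: 0 free, 0.014 m fully in. Spring 350 N/m without preload: half-way in (0.007) takes about 2.5 N.
- stand: Fixed black stand of the probe: an upright tube 85 mm high, 38 mm outer and 24 mm inner dia, on a round foot 72 mm in dia. Origin at the bench, z up.
- cup: The fixed measuring cup; origin at the bench under point cup_mouth.
- rack: Fixed sloped aluminium rack: plate 60 mm (x) by 216 mm (y), 8 mm thick, three 24 mm holes 65 mm apart along y; it slopes 20 degrees, -x edge low, its top at the holes 80 mm above the bench, on end legs and a base 90 by 216 mm. Origin at the bench under the middle hole; -x faces the robot.
- capscrew0_head (a point): Bystander, leave it alone: a zinc-steel cap screw hanging in the rack like the bolt, but its head is a round cylinder 30 mm dia, 20 mm high, with a dark disc (its socket) on top; shank 20 mm dia, 60 mm long. Origin at the centre of its head.
- capscrew1_head (a point): Bystander, leave it alone: a zinc-steel cap screw hanging in the rack like the bolt, but its head is a round cylinder 30 mm dia, 20 mm high, with a dark disc (its socket) on top; shank 20 mm dia, 60 mm long. Origin at the centre of its head.
- nut: Bystander: a loose hexagon steel nut, 30 mm across flats, 16 mm high, flat on the bench. Origin under its centre.
- spanner: Bystander: a steel spanner about 180 mm long lying flat on the bench, near the robot's left. Origin under it, x along it.
Mind the look-alikes: they are no part of the job. Of the things that look like the probe, the larger one is meant.

How it is judged (in metres and radians):
On the way, in this order (a step that is already met when the one before it is completed fails the run):
1. the bolt stands upright in the cup, head down on the rim, let go (horizontal distance between bolt_head and cup_mouth below 0.005 m and angle between bolt_head's own z axis and vertical below 0.06 rad and z of bolt_head in the frame of cup_mouth between 0.003 and 0.009 m and contact force between the fingers and bolt below 0.05 N), for 0.2 s.
2. the probe is held upright, its spring tip pressed about half-way in on the dot (distance between probe_tip and bolt_spot below 0.006 m and angle between probe_grip's own z axis and vertical below 0.1 rad and value of joint plunger between 0.003 and 0.011 m and contact force between probe and bolt between 0.6 and 6 N and contact force between the fingers and probe above 1 N and contact force between probe and stand below 0.05 N and contact force between probe and cup below 0.05 N), for 0.5 s.
At the end, for the whole second after the job is handed in: The bolt stands in the cup (axis within 5 mm and 3.4 degrees, head on the rim within 3 mm), untouched by the fingers; the probe is held by the fingers alone, upright within 5.7 degrees, its tip within 6 mm of the dot on the bolt's head, pushed in between 3 and 11 mm with 0.6 to 6 N, at rest (all of step 1 and all of step 2 and linear speed of each of probe, bolt below 0.02 m/s); the arm keeps its last pose, push and grip.
It fails at once if the probe's spring tip is pushed all the way in (value of joint plunger above 0.0132 m).
It fails at once if the probe presses hard on the bolt (contact force between probe and bolt above 15 N).
It fails at once if a bystander is disturbed (distance of any of capscrew0_head, capscrew1_head, nut, spanner from where it was at the start of the episode above 0.02 m).
It also fails if it takes over 61 s, if anything falls off the work surface, if the arm or the gripper's body presses on something with over 40 N, if the wrist force passes 120 N, or if a joint passes its speed limit or range.

## Working session

There is one attempt and no reset: what is moved stays moved. The work goes in short steps, Python scripts to look and compute and a tool call to move; the robot and the scene stay as the last step left them, time stands still between calls to the robot, and variables do not carry over. Pictures are saved under pics/ and viewed, and the job is handed in when it is done.

Besides the shell and the picture viewer there is one more tool, called as name(argument=value, ...) on one line, values as JSON. send_rows: Moves the arm, as the interface text tells. Its arguments: {"type":"object","properties":{"series":{"type":"string"},"force":{"type":"number"}},"required":["series"]}

```bash
ls; mkdir -p pics; cat > h.py <<'E'
import numpy as np, cv2
from bench import robot
def cam(p):
    K=np.array([[p['fx'],0,p['cx']],[0,p['fy'],p['cy']],[0,0,1.]])
    R,_=cv2.Rodrigues(np.array(p['rvec'],float)); t=np.array(p['tvec'],float).ravel()
    return K,R,t,np.array([p['k1'],0,0,0,0.])
def ray(p,uv):
    K,R,t,_=cam(p); d=np.array([(uv[0]-p['cx'])/p['fx'],(uv[1]-p['cy'])/p['fy']])
    u=d.copy()
    for _ in range(50): u=d/(1+p['k1']*(u@u))
    return -R.T@t, R.T@np.array([u[0],u[1],1.])
def atz(p,uv,z):
    o,d=ray(p,uv); return o+d*(z-o[2])/d[2]
def tri(pairs):
    A=np.zeros((3,3));b=np.zeros(3);rs=[]
    for p,uv in pairs:
        o,d=ray(p,uv); d=d/np.linalg.norm(d); M=np.eye(3)-np.outer(d,d); A+=M;b+=M@o; rs.append((o,M))
    x=np.linalg.solve(A,b); return x,[float(np.linalg.norm(M@(x-o))) for o,M in rs]
def proj(p,X):
    K,R,t,D=cam(p); return cv2.projectPoints(np.asarray(X,float).reshape(-1,3),np.array(p['rvec'],float),t,K,D)[0].reshape(-1,2)
def save(im,name): cv2.imwrite('pics/'+name,cv2.cvtColor(im,cv2.COLOR_RGB2BGR))
E
python3 - <<'E'
from h import *
s=robot.state(); print(s)
for n in ['scene','side','wrist']:
    p=robot.get_image(n); save(p['image'],n+'0.png'); o,d=ray(p,(320,200)); print(n,o,d,p['fx'],p['k1'],p['shot'])
    for l in ['bolt_head','bolt_spot','cup_mouth','probe_grip','stand','cup','rack','capscrew0_head','nut','spanner','probe']:
        print(l,[(np.round(m['position'][::-1]).tolist(),round(m['confidence'],2)) for m in robot.mark_of(p,l)])
E
```

```text
pics
{'t': 0.0, 'q': array([ 5.64305792e+01,  1.40816187e+01,  8.93222969e+01, -1.38943306e-03,
        7.66994577e+01, -9.97685237e+00]), 'joint_vel': array([ 0.03714822,  0.01640839, -0.01859259,  0.04016361, -0.07774561,
       -0.03615342]), 'effort': array([ 2.15170317e-04, -4.15845144e+01, -3.14598048e+01,  6.84642093e-02,
        3.33263841e-02, -1.13811852e-04]), 'tcp_pos': array([260.04141525, 595.48007628, 403.59745694]), 'orientation': array([[-9.16416749e-01,  4.00224169e-01, -9.77965087e-04],
       [ 4.00225260e-01,  9.16415540e-01, -1.51634140e-03],
       [ 2.89345925e-04, -1.78100699e-03, -9.99998372e-01]]), 'wrist_force': array([-0.22786749, -0.81251035,  1.0948495 ]), 'ft_torque': array([-0.03542136,  0.01226075,  0.02817307]), 'grip_width': 94.06120451451446}
scene [ 886.8297856  -578.17515404  630.6716651 ] [-0.44123198  0.65983749 -0.60856342] 427.71343261504484 -0.018123610885242173 1
bolt_head [([412.0, 151.0], 0.66), ([397.0, 191.0], 0.51)]
bolt_spot [([412.0, 145.0], 0.62)]
cup_mouth [([302.0, 197.0], 0.64), ([274.0, 316.0], 0.5)]
probe_grip [([411.0, 149.0]
[... 528 characters left out ...]
h [([344.0, 216.0], 0.98), ([265.0, 302.0], 0.58)]
probe_grip [([307.0, 157.0], 0.48), ([311.0, 161.0], 0.48)]
stand [([302.0, 195.0], 0.86)]
cup [([342.0, 242.0], 0.93)]
rack [([274.0, 306.0], 0.94), ([399.0, 312.0], 0.22)]
capscrew0_head [([280.0, 251.0], 0.81), ([273.0, 276.0], 0.21)]
nut [([260.0, 224.0], 0.49)]
spanner [([274.0, 274.0], 0.66), ([396.0, 312.0], 0.64)]
probe [([311.0, 183.0], 0.56), ([266.0, 300.0], 0.4), ([270.0, 293.0], 0.19)]
wrist [191.99545087 625.75440976 384.88611894] [ 0.22846502 -0.10541677 -0.96785227] 335.5363283459504 0.023897657071559754 3
bolt_head []
bolt_spot []
cup_mouth []
probe_grip []
stand []
cup []
rack []
capscrew0_head []
nut []
spanner []
probe []
```

View pics/scene0.png

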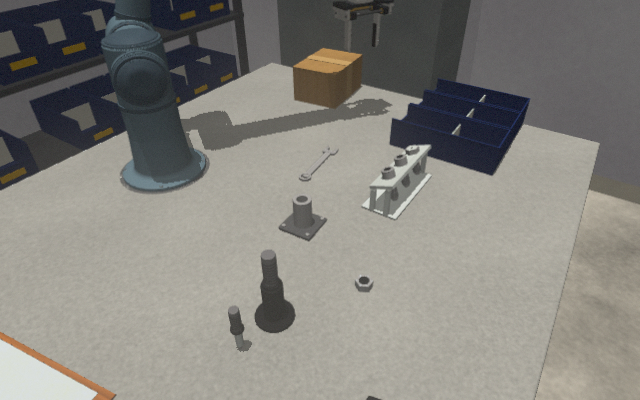

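View pics/side0.png

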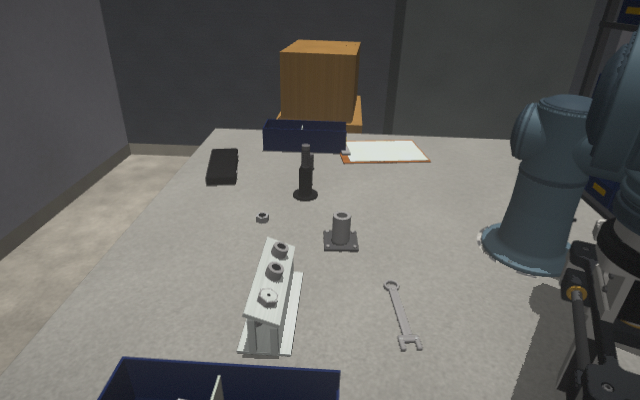

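View pics/wrist0.png

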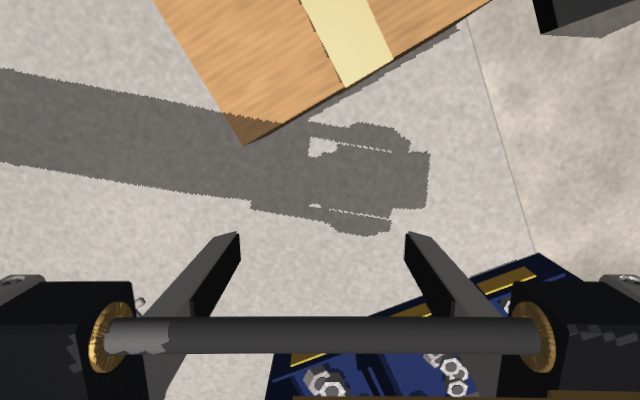

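The side view shows three heads in the rack: (268,297) pale hexagon with a small dot, and (275,271) and (281,250), both round with dark discs. Probe candidates in the scene view are the large one in the stand at (270,270) and a small free-standing look-alike at (237,328). I'll check both choices in close crops.

```bash
python3 - <<'E'
from h import *
a=cv2.imread('pics/scene0.png');b=cv2.imread('pics/side0.png')
def c(i,x,y,w,h,s): return cv2.resize(i[y:y+h,x:x+w],None,fx=s,fy=s,interpolation=cv2.INTER_CUBIC)
A=c(a,355,130,100,100,4); B=c(b,230,225,100,100,4)
C=c(a,215,235,100,120,4)[:, :400]; D=c(b,260,135,100,120,4)
cv2.imwrite('pics/crop1.png',np.hstack([A,B])); cv2.imwrite('pics/crop2.png',np.hstack([C,D]))
cv2.imwrite('pics/crop3.png',np.hstack([c(a,270,185,70,70,5),c(b,310,200,70,70,5)]))
E
```

```text
(no output)
```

View pics/crop1.png

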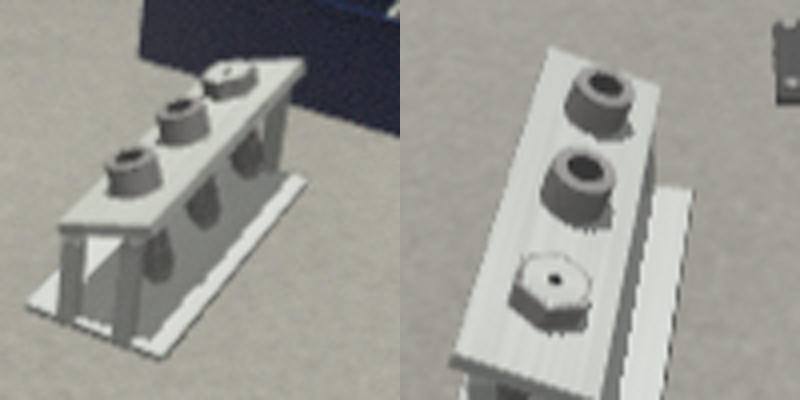

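View pics/crop2.png

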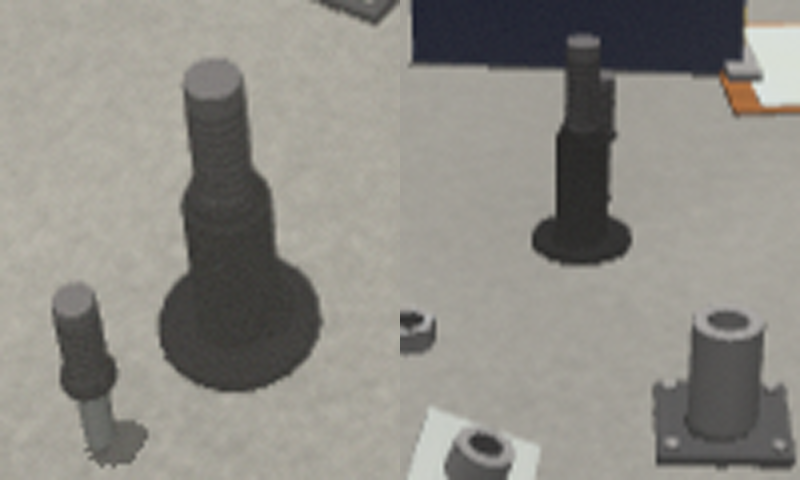

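View pics/crop3.png

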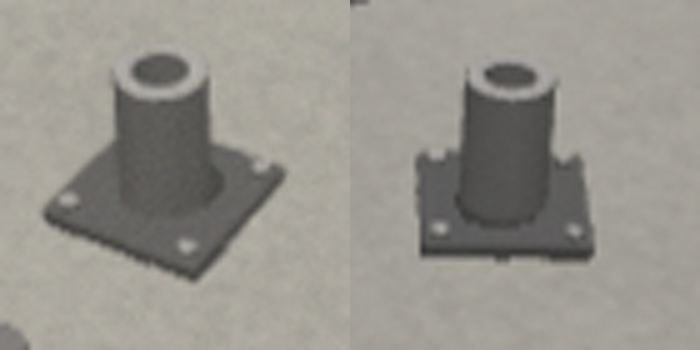

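```bash
python3 - <<'E'
from h import *
S=robot.get_image('scene');D=robot.get_image('side')
P={'spot':((412,148),(268.75,295)),'cs0':((355+181/4,130+104/4),(230+(583-400)/4,225+169/4)),'cs1':((355+132/4,130+155/4),(230+(604-400)/4,225+84/4)),
'cup':((302,198.8),(342,215)),'ptop':((268.25,255),(305.75,145.25)),
'rackfar':((355+303/4,130+62/4),(230+55/4,225+360/4))}
for k,(a,b) in P.items():
    x,r=tri([(S,a),(D,b)]); print(k,x.round(1),np.round(r,1))
print('smallprobe top z?',[atz(S,(215+75/4,235+297/4),z).round(0) for z in (80,100)], 'foot',atz(S,(215+98/4,235+445/4),0).round(0))
print('stand foot',atz(S,(275,315),0).round(0))
# rack base edges on ground (scene)
for uv in [(25,303),(163,357),(305,180)]: print(atz(S,(355+uv[0]/4,130+uv[1]/4),3).round(0))
# masks
for n,p in (('s',S),('d',D)):
    for l in ['bolt','probe','cup','stand','rack','nut']:
        print(n,l,[(np.round(m['extent']).tolist(),round(m['confidence'],2)) for m in robot.silhouettes(p,l)])
E
```

```text
spot [567.5 309.1  89.4] [1.8 1.8]
cs0 [564.4 245.9  97.8] [1.4 1.4]
cs1 [563.9 180.4  97.8] [1.8 1.8]
cup [445.5   9.8  72.6] [1.5 1.5]
ptop [ 547.7 -221.8  151.9] [1.7 1.7]
rackfar [599.9 352.8  85.4] [1.9 1.9]
smallprobe top z? [array([ 530., -293.,   80.]), array([ 542., -303.,  100.])] foot [ 538. -303.    0.]
stand foot [ 548. -221.    0.]
[526. 137.   3.]
[617. 136.   3.]
[617. 350.   3.]
s bolt [([415.0, 160.0, 14.0, 27.0], 0.7)]
s probe [([271.0, 271.0, 22.0, 41.0], 0.7), ([236.0, 326.0, 16.0, 38.0], 0.67)]
s cup [([302.0, 218.0, 52.0, 50.0], 0.86), ([415.0, 159.0, 20.0, 32.0], 0.45)]
s stand [([275.0, 309.0, 41.0, 46.0], 0.93), ([365.0, 285.0, 20.0, 19.0], 0.33)]
s rack [([395.0, 184.0, 67.0, 72.0], 0.76)]
s nut []
d bolt [([268.0, 308.0, 21.0, 35.0], 0.8)]
d probe [([306.0, 158.0, 7.0, 28.0], 0.8), ([313.0, 161.0, 5.0, 9.0], 0.56)]
d cup [([342.0, 230.0, 34.0, 42.0], 0.58)]
d stand [([304.0, 187.0, 25.0, 34.0], 0.85), ([402.0, 315.0, 39.0, 74.0], 0.43)]
d rack [([271.0, 297.0, 65.0, 123.0], 0.92)]
d nut [([263.0, 218.0, 11.0, 9.0], 0.72)]
```

The hex bolt with the dot is at scene (412,148) and side (269,295), the rack hole farthest toward +y. The larger probe is the one in the stand. Triangulated heights come out about 2.5 mm low, so I'll use the known heights. Next is a hover over the bolt along its axis.

```bash
cat >> h.py <<'E'
from scipy.spatial.transform import Rotation as Ro
def plan(tp,tR,n,g,pos=None,R=None):
    s=robot.state(); pos=s['tcp_pos'] if pos is None else pos; R=s['orientation'] if R is None else R
    w=Ro.from_matrix(R.T@tR).as_rotvec(degrees=True); d=(np.array(tp)-pos)/n; Rk=R.copy()
    print('dist',np.linalg.norm(d*n).round(1),'rot',np.linalg.norm(w).round(2))
    rows=[]
    for k in range(n):
        sh=Rk.T@d/30; rows.append(' '.join([str(g)]+['%.2f'%v for v in list(sh)+list(w/n/6)])); Rk=Rk@Ro.from_rotvec(w/n,degrees=True).as_matrix()
    for i in range(0,n,5): print('; '.join(rows[i:i+5]))
def toolR(z,yaw_y):  # z axis, approximate y dir
    z=np.array(z,float);z/=np.linalg.norm(z);y=np.array(yaw_y,float);y-=z*(y@z);y/=np.linalg.norm(y);return np.c_[np.cross(y,z),y,z]
BZ=np.array([-np.sin(np.radians(20)),0,np.cos(np.radians(20))])
E
python3 - <<'E'
from h import *
plan(np.array([569.4,309.3,85.9])+290*BZ,toolR(-BZ,[0,1,0]),15,70)
E
```

```text
dist 358.2 rot 30.84
70 -0.68 -0.40 0.10 -0.05 -0.22 -0.26; 70 -0.67 -0.42 0.12 -0.05 -0.22 -0.26; 70 -0.65 -0.43 0.13 -0.05 -0.22 -0.26; 70 -0.64 -0.45 0.14 -0.05 -0.22 -0.26; 70 -0.62 -0.47 0.15 -0.05 -0.22 -0.26
70 -0.61 -0.49 0.17 -0.05 -0.22 -0.26; 70 -0.59 -0.50 0.18 -0.05 -0.22 -0.26; 70 -0.57 -0.52 0.19 -0.05 -0.22 -0.26; 70 -0.55 -0.54 0.20 -0.05 -0.22 -0.26; 70 -0.53 -0.55 0.21 -0.05 -0.22 -0.26
70 -0.51 -0.57 0.22 -0.05 -0.22 -0.26; 70 -0.49 -0.58 0.23 -0.05 -0.22 -0.26; 70 -0.47 -0.60 0.23 -0.05 -0.22 -0.26; 70 -0.45 -0.61 0.24 -0.05 -0.22 -0.26; 70 -0.43 -0.62 0.25 -0.05 -0.22 -0.26
```

send_rows(series="70 -0.68 -0.40 0.10 -0.05 -0.22 -0.26; 70 -0.67 -0.42 0.12 -0.05 -0.22 -0.26; 70 -0.65 -0.43 0.13 -0.05 -0.22 -0.26; 70 -0.64 -0.45 0.14 -0.05 -0.22 -0.26; 70 -0.62 -0.47 0.15 -0.05 -0.22 -0.26", force=25)

```text
t: 2.92
tcp_pos: [330.4, 499.4, 389.3]
orientation: [[-0.956, 0.269, 0.118], [0.27, 0.963, -0.014], [-0.118, 0.018, -0.993]]
wrist_force: [-0.5, -0.0, 0.3]
grip_width: 68.6
```

send_rows(series="70 -0.61 -0.49 0.17 -0.05 -0.22 -0.26; 70 -0.59 -0.50 0.18 -0.05 -0.22 -0.26; 70 -0.57 -0.52 0.19 -0.05 -0.22 -0.26; 70 -0.55 -0.54 0.20 -0.05 -0.22 -0.26; 70 -0.53 -0.55 0.21 -0.05 -0.22 -0.26")

```text
t: 3.33
tcp_pos: [400.5, 404.0, 373.5]
orientation: [[-0.963, 0.134, 0.234], [0.135, 0.991, -0.012], [-0.234, 0.02, -0.972]]
wrist_force: [0.0, -0.0, -0.4]
grip_width: 68.0
```

send_rows(series="70 -0.51 -0.57 0.22 -0.05 -0.22 -0.26; 70 -0.49 -0.58 0.23 -0.05 -0.22 -0.26; 70 -0.47 -0.60 0.23 -0.05 -0.22 -0.26; 70 -0.45 -0.61 0.24 -0.05 -0.22 -0.26; 70 -0.43 -0.62 0.25 -0.05 -0.22 -0.26")

```text
t: 3.75
tcp_pos: [470.7, 308.8, 357.9]
orientation: [[-0.938, -0.003, 0.346], [-0.001, 1.0, 0.006], [-0.346, 0.006, -0.938]]
wrist_force: [-0.3, -0.2, -0.3]
grip_width: 67.9
```

```bash
python3 - <<'E'
from h import *
for _ in range(3): p=robot.get_image('wrist')
s=robot.state(); print(s['t'],s['tcp_pos'],s['orientation'],s['q'],s['grip_width'],s['wrist_force'])
save(p['image'],'wrist1.png'); print(ray(p,(320,200)))
print(proj(p,[[565,309,92]]))
for l in ['bolt_head','bolt_spot','capscrew0_head']:
    print(l,[(np.round(m['position'][::-1],1).tolist(),round(m['confidence'],2)) for m in robot.mark_of(p,l)])
E
```

```text
3.9 [470.62574841 308.8752143  357.67308479] [[-0.93901242  0.00103684  0.34388167]
 [ 0.00305198  0.9999812   0.00531876]
 [-0.34386969  0.0060439  -0.93899793]] [ 22.81536701   2.35520608 107.93841376  -9.46946427  51.32450618
 -62.33434126] 68.32007605109348 [-1.22595139  0.71722291 -0.72973922]
(array([408.35859307, 308.46707088, 313.30780536]), array([ 0.56953606, -0.00106169, -0.82199424]))
[[321.02703806 203.35719618]]
bolt_head [([326.3, 204.9], 0.67), ([165.5, 202.5], 0.58)]
bolt_spot [([322.9, 205.1], 0.8)]
capscrew0_head [([163.3, 200.9], 0.71)]
```

View pics/wrist1.png

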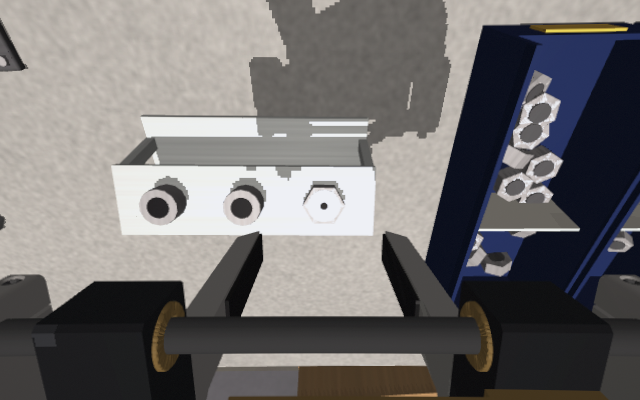

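```bash
python3 - <<'E'
from h import *
a=cv2.imread('pics/wrist1.png'); x,y,w,h=285,170,80,70
c=cv2.resize(a[y:y+h,x:x+w],None,fx=8,fy=8,interpolation=cv2.INTER_CUBIC)
for k in range(0,80,10): cv2.putText(c,str(x+k),(k*8,10),0,.4,(0,0,255)); cv2.line(c,(k*8,12),(k*8,18),(0,0,255))
for k in range(0,70,10): cv2.putText(c,str(y+k),(0,k*8+5),0,.4,(0,0,255))
cv2.imwrite('pics/crop4.png',c)
E
```

```text
(no output)
```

View pics/crop4.png

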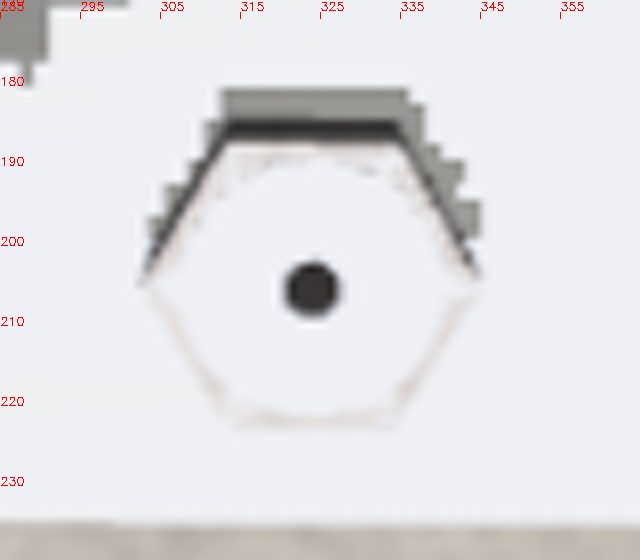

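```bash
python3 - <<'E'
from h import *
p=robot.get_image('wrist')
print('wrist',atz(p,(324,206.2),91.7))
S=robot.get_image('scene');D=robot.get_image('side')
print('scene',atz(S,(412,148),91.7),'side',atz(D,(268.75,295),91.7)); print(tri([(S,(412,148)),(D,(268.75,295)),(p,(324,206.2))]))
# cup from both at 75, probe top at 155
print('cup',atz(S,(302,198.8),75),atz(D,(342,215),75)); print('pt',atz(S,(268.25,255),155),atz(D,(305.75,145.25),155))
# capscrews and plate edge from wrist: screws
for uv in [(241,207),(161,204)]: print(atz(p,uv,98.8))
for uv in [(110,166),(373,166),(122,235),(376,235)]: print(uv,atz(p,uv,80+ (10 if uv[1]<200 else -10)))
E
```

```text
wrist [566.96093888 314.78968601  91.7       ]
scene [570.668175   305.57723383  91.7       ] side [565.36492388 310.8969498   91.7       ]
(array([567.25683926, 312.36226173,  89.99360589]), [2.4552212601626615, 2.922586827371483, 2.563497746084715])
cup [449.21902191   6.92617127  75.        ] [444.29791635  12.36119922  75.        ]
pt [ 551.83357432 -224.23233001  155.        ] [ 545.7368204  -216.00836474  155.        ]
[562.55127311 249.1803098   98.8       ]
[559.58177677 187.59585826  98.8       ]
(110, 166) [530.9152437 154.3981648  90.       ]
(373, 166) [530.62073267 351.72022172  90.        ]
(122, 235) [615.75478628 125.42314203  70.        ]
(376, 235) [616.52680946 365.04728115  70.        ]
```

```bash
python3 - <<'E'
from h import *
p=robot.get_image('wrist'); s=robot.state(); R=s['orientation'];t=s['tcp_pos']
for d in (180,199,290): 
  print(d,[proj(p,t+R@np.array([x,y,d]))[0].round(1).tolist() for x,y in ((0,0),(8,34),(8,-34),(-8,34),(-8,-34))], s['grip_width'])
a=p['image']; x,y,w,h=235,220,180,100
c=cv2.resize(a[y:y+h,x:x+w],None,fx=4,fy=4,interpolation=cv2.INTER_CUBIC); c=np.clip(c.astype(int)*2,0,255).astype(np.uint8)
c=np.ascontiguousarray(c)
for k in range(0,w,20): cv2.putText(c,str(x+k),(k*4,10),0,.4,(255,0,0)); 
for k in range(0,h,20): cv2.putText(c,str(y+k),(0,k*4+5),0,.4,(255,0,0))
save(c,'crop5.png')
E
```

```text
180 [[320.5, 261.0], [387.0, 246.7], [254.1, 246.6], [385.4, 275.2], [255.6, 275.1]] 68.51003663062912
199 [[320.6, 246.8], [380.6, 233.8], [260.6, 233.7], [379.4, 259.8], [261.8, 259.7]] 68.51003663062912
290 [[320.9, 204.7], [361.9, 195.5], [279.9, 195.4], [361.3, 213.9], [280.5, 213.8]] 68.51003663062912
```

View pics/crop5.png

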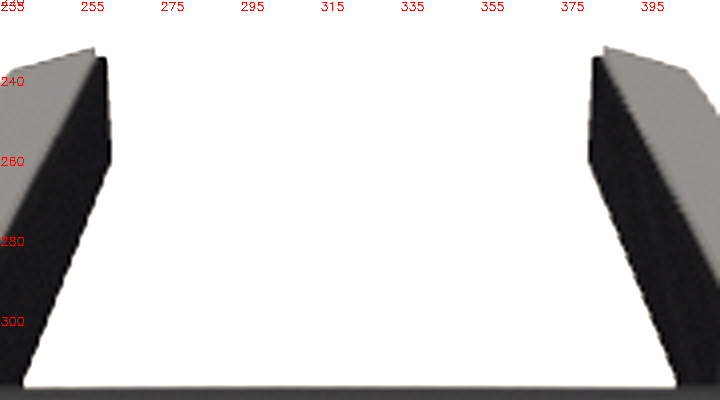

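```bash
python3 - <<'E'
from h import *
h=np.array([570.1,311.5,85.8]); s=robot.state()
y0=s['orientation']@Ro.from_euler('z',30,degrees=True).as_matrix()[:,1]
R=toolR(-BZ,y0); print(R)
plan(h+236*BZ,R,6,119)
E
```

```text
[[-0.81420887  0.46913339  0.34202014]
 [ 0.49924132  0.86646298 -0.        ]
 [-0.29634779  0.17075059 -0.93969262]]
dist 54.1 rot 30.0
119 -0.01 0.00 0.30 0.01 0.00 0.83; 119 -0.01 0.00 0.30 0.01 0.00 0.83; 119 -0.01 0.01 0.30 0.01 0.00 0.83; 119 -0.00 0.01 0.30 0.01 0.00 0.83; 119 -0.00 0.01 0.30 0.01 0.00 0.83
119 -0.00 0.01 0.30 0.01 0.00 0.83
```

send_rows(series="119 -0.01 0.00 0.30 0.01 0.00 0.83; 119 -0.01 0.00 0.30 0.01 0.00 0.83; 119 -0.01 0.01 0.30 0.01 0.00 0.83; 119 0 0.01 0.30 0.01 0.00 0.83; 119 0 0.01 0.30 0.01 0.00 0.83")

```text
t: 4.67
tcp_pos: [486.5, 311.3, 315.7]
orientation: [[-0.85, 0.398, 0.344], [0.425, 0.905, 0.002], [-0.311, 0.147, -0.939]]
wrist_force: [-0.2, 0.4, -0.5]
grip_width: 50.0
```

send_rows(series="119 0 0.01 0.30 0.01 0.00 0.83; 119 0 0 0 0 0 0; 119 0 0 0 0 0 0")

```text
t: 4.92
tcp_pos: [489.6, 311.4, 307.2]
orientation: [[-0.816, 0.466, 0.342], [0.496, 0.868, 0.0], [-0.297, 0.17, -0.94]]
wrist_force: [-0.2, -0.2, 0.8]
grip_width: 50.0
```

```bash
python3 - <<'E'
from h import *
p=robot.get_image('wrist'); s=robot.state(); R=s['orientation'];t=s['tcp_pos']
print(s['t'],t,R,s['q'],s['grip_width'])
save(p['image'],'wrist2.png')
for d in (199,226,229.75,236): print(d,proj(p,t+R@np.array([0,0,d]))[0].round(1))
h=np.array([570.1,311.5,85.8]); print(proj(p,h+6.25*BZ),R.T@(h-t))
a=p['image'];x,y,w,h=220,170,200,120
c=cv2.resize(a[y:y+h,x:x+w],None,fx=4,fy=4,interpolation=cv2.INTER_CUBIC)
for k in range(0,w,20): cv2.putText(c,str(x+k),(k*4,10),0,.4,(255,0,0)); 
for k in range(0,h,20): cv2.putText(c,str(y+k),(0,k*4+5),0,.4,(255,0,0))
save(c,'crop6.png')
E
```

```text
4.9667 [489.74060869 311.39968156 307.84538895] [[-8.15534836e-01  4.65938924e-01  3.43225654e-01]
 [ 4.96231728e-01  8.68189970e-01  4.97516910e-04]
 [-2.97753258e-01  1.70725202e-01 -9.39252843e-01]] [ 22.31738896   8.35711272 107.1956694  -10.36120022  46.22966472
 -31.95780045] 49.90667858475525
199 [321.8 248.2]
226 [321.8 232. ]
229.75 [321.8 230.1]
236 [321.8 227. ]
[[321.23853885 229.10547901]] [  0.62863606  -0.37908002 236.13821738]
```

View pics/crop6.png

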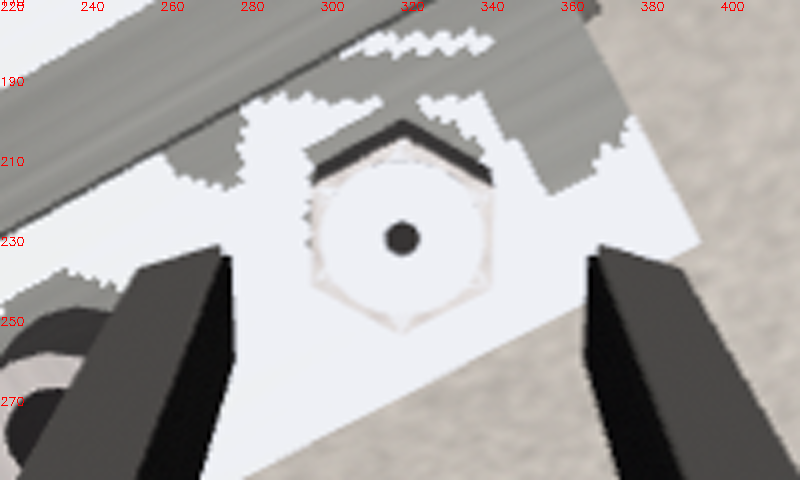

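send_rows(series="119 0.01 -0.02 0.35 0 0 0; 119 0.01 -0.02 0.35 0 0 0; 119 0 0 0.35 0 0 0; 119 0 0 0.24 0 0 0; 119 0 0 0 0 0 0")

```text
t: 5.38
tcp_pos: [501.9, 309.9, 268.3]
orientation: [[-0.815, 0.469, 0.34], [0.498, 0.867, -0.001], [-0.295, 0.168, -0.941]]
wrist_force: [-0.0, -0.1, -0.9]
grip_width: 50.1
```

```bash
python3 - <<'E'
from h import *
p=robot.get_image('wrist'); s=robot.state(); R=s['orientation'];t=s['tcp_pos']
print(s['t'],t,s['grip_width'],s['wrist_force'])
h=np.array([570.1,311.5,85.8]); print(R.T@(h-t), 'plate clearance z', (t+199*R[:,2]))
a=p['image'];x,y,w,h=220,190,200,120
c=cv2.resize(a[y:y+h,x:x+w],None,fx=4,fy=4,interpolation=cv2.INTER_CUBIC)
for k in range(0,w,20): cv2.putText(c,str(x+k),(k*4,10),0,.4,(255,0,0)); 
for k in range(0,h,20): cv2.putText(c,str(y+k),(0,k*4+5),0,.4,(255,0,0))
save(c,'crop7.png')
D=robot.get_image('side')['image'][220:340,220:360]; save(cv2.resize(D,None,fx=5,fy=5,interpolation=cv2.INTER_CUBIC),'crop8.png')
E
```

```text
5.4333 [501.99214179 310.07367529 269.25430773] 50.38469349674847 [ 0.23843206  0.13647732 -0.4444637 ]
[ -0.52535503   2.13591284 195.68178162] plate clearance z [569.80160113 309.90693036  82.16382316]
```

View pics/crop7.png

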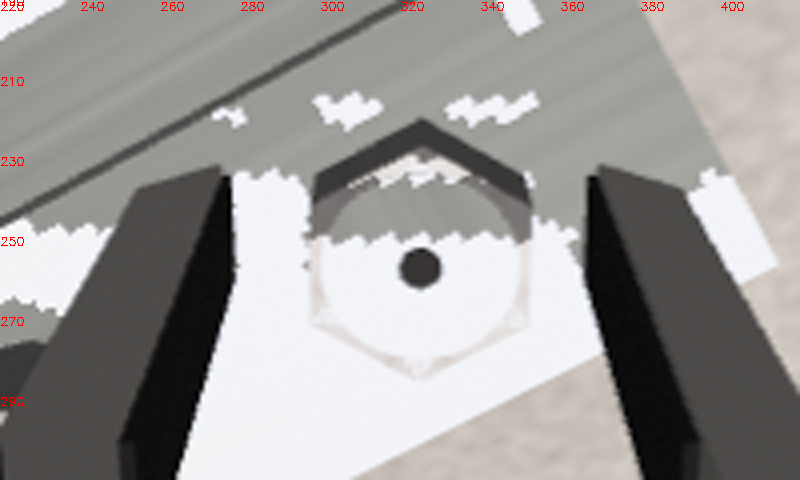

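View pics/crop8.png

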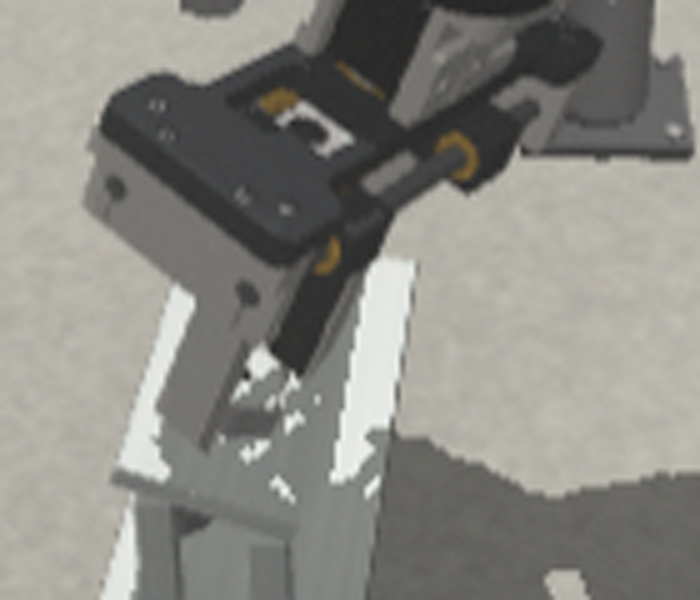

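send_rows(series="160 0 0.04 0 0 0 0; 200 0 0 0 0 0 0; 255 0 0 0 0 0 0; 255 0 0 0 0 0 0; 255 0 0 0 0 0 0", force=35)

```text
t: 5.9
tcp_pos: [502.7, 311.4, 271.5]
orientation: [[-0.814, 0.468, 0.343], [0.498, 0.867, 0.0], [-0.298, 0.171, -0.939]]
wrist_force: [-1.4, -1.7, 1.3]
grip_width: 29.4
```

send_rows(series="255 0 0 0 0 0 0; 255 0 0 0 0 0 0; 255 0 0 -0.1 0 0 0; 255 0 0 -0.2 0 0 0; 255 0 0 -0.3 0 0 0")

```text
t: 6.32
tcp_pos: [495.9, 311.1, 287.1]
orientation: [[-0.815, 0.469, 0.341], [0.498, 0.867, -0.001], [-0.296, 0.169, -0.94]]
wrist_force: [0.3, -0.4, -2.3]
grip_width: 29.6
```

```bash
python3 - <<'E'
from h import *
p=robot.get_image('wrist'); s=robot.state(); R=s['orientation'];t=s['tcp_pos']
print(s['t'],t,s['grip_width'],s['wrist_force'])
save(p['image'],'wrist3.png')
D=robot.get_image('side')['image'][200:340,220:360]; save(cv2.resize(D,None,fx=4,fy=4,interpolation=cv2.INTER_CUBIC),'crop9.png')
E
```

```text
6.3667 [496.19600881 311.60886951 289.64883409] 29.30613415927295 [ 2.13218445  1.57385915 -1.5790275 ]
```

View pics/wrist3.png

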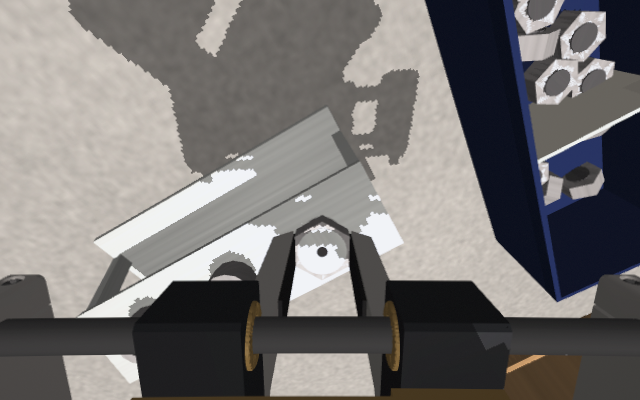

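View pics/crop9.png

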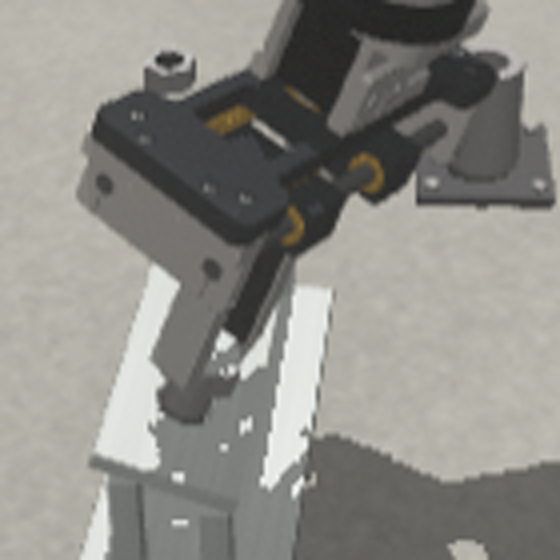

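```bash
python3 - <<'E'
from h import *
a=cv2.cvtColor(cv2.imread('pics/wrist3.png'),cv2.COLOR_BGR2RGB);x,y,w,h=240,200,160,120
c=cv2.resize(a[y:y+h,x:x+w],None,fx=5,fy=5,interpolation=cv2.INTER_CUBIC)
for k in range(0,w,20): cv2.putText(c,str(x+k),(k*5,10),0,.4,(255,0,0)); 
for k in range(0,h,20): cv2.putText(c,str(y+k),(0,k*5+5),0,.4,(255,0,0))
save(c,'crop10.png')
E
```

```text
(no output)
```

View pics/crop10.png

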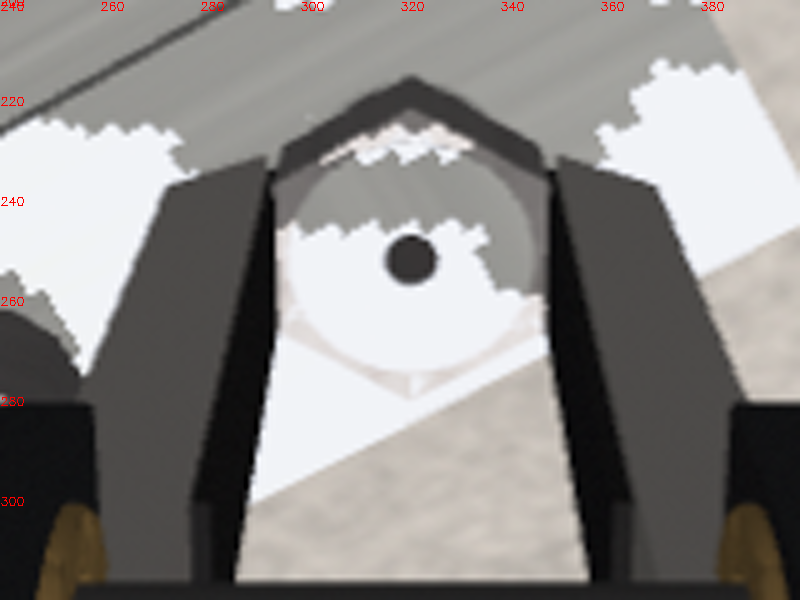

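send_rows(series="255 0 0 -0.45 0 0 0; 255 0 0 -0.55 0 0 0; 255 0 0 -0.55 0 0 0; 255 0 0 -0.55 0 0 0; 255 0 0 -0.4 0 0 0")

```text
t: 6.83
tcp_pos: [470.4, 311.4, 359.9]
orientation: [[-0.814, 0.468, 0.344], [0.498, 0.867, 0.001], [-0.298, 0.172, -0.939]]
wrist_force: [-0.3, -0.3, -0.7]
grip_width: 29.9
```

```bash
python3 - <<'E'
from h import *
p=robot.get_image('wrist'); s=robot.state(); R=s['orientation'];t=s['tcp_pos']
print(s['t'],t,s['grip_width'],s['wrist_force'])
a=p['image'];x,y,w,h=240,200,160,120
c=cv2.resize(a[y:y+h,x:x+w],None,fx=5,fy=5,interpolation=cv2.INTER_CUBIC)
for k in range(0,w,20): cv2.putText(c,str(x+k),(k*5,10),0,.4,(255,0,0)); 
for k in range(0,h,20): cv2.putText(c,str(y+k),(0,k*5+5),0,.4,(255,0,0))
save(c,'crop11.png')
for n in ('side','scene'):
  q=robot.get_image(n); u=proj(q,t+180*R[:,2])[0].astype(int); print(n,u)
  b=q['image'][max(0,u[1]-60):u[1]+80,max(0,u[0]-70):u[0]+70]
  save(cv2.resize(b,None,fx=4,fy=4,interpolation=cv2.INTER_CUBIC),'crop11%s.png'%n)
E
```

```text
6.8833 [470.59614884 311.81383034 362.12863632] 29.34104889748945 [ 1.15002126  0.66390568 -0.43266547]
side [287 244]
scene [403 105]
```

View pics/crop11.png

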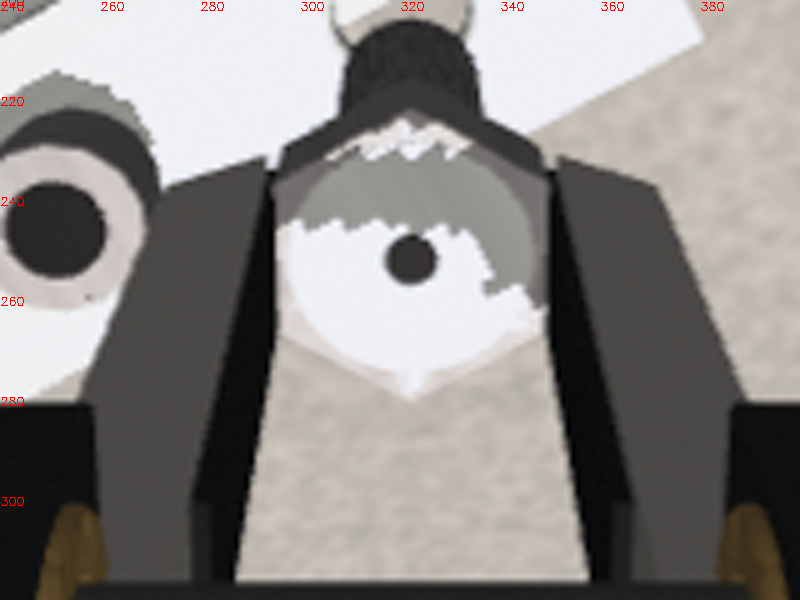

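View pics/crop11side.png

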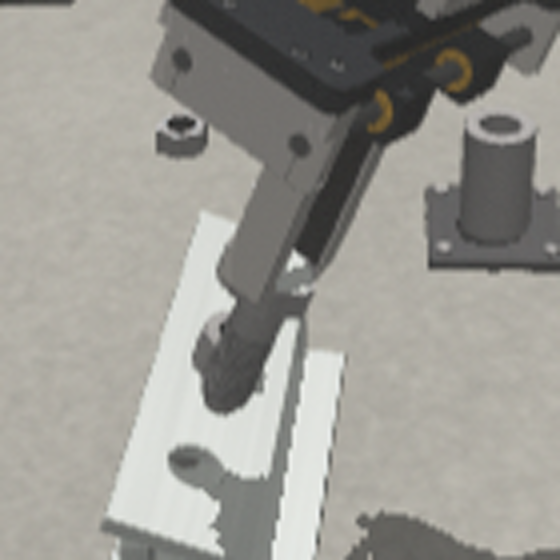

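View pics/crop11scene.png

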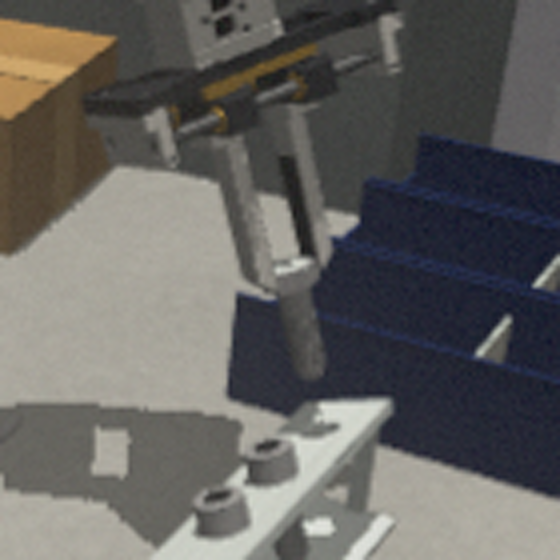

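```bash
python3 - <<'E'
from h import *
s=robot.state(); p=s['tcp_pos'];R=s['orientation']
T=toolR([0,0,-1],[0,1,0])
w=Ro.from_matrix(R.T@T).as_rotvec()
R1=R@Ro.from_rotvec(w*.25).as_matrix(); p1=p+np.array([-20,0,45])
plan(p1,R1,3,255); plan([491,12,380],T,12,255,p1,R1)
E
```

```text
dist 49.2 rot 8.98
255 0.03 -0.02 -0.55 0.07 0.27 -0.41; 255 0.05 -0.02 -0.54 0.07 0.27 -0.41; 255 0.06 -0.02 -0.54 0.07 0.27 -0.41
dist 303.1 rot 26.95
255 -0.40 -0.74 0.08 0.06 0.21 -0.31; 255 -0.38 -0.75 0.08 0.06 0.21 -0.31; 255 -0.36 -0.76 0.07 0.06 0.21 -0.31; 255 -0.33 -0.77 0.07 0.06 0.21 -0.31; 255 -0.31 -0.78 0.07 0.06 0.21 -0.31
255 -0.29 -0.79 0.06 0.06 0.21 -0.31; 255 -0.26 -0.80 0.06 0.06 0.21 -0.31; 255 -0.24 -0.81 0.06 0.06 0.21 -0.31; 255 -0.21 -0.81 0.06 0.06 0.21 -0.31; 255 -0.19 -0.82 0.06 0.06 0.21 -0.31
255 -0.16 -0.82 0.06 0.06 0.21 -0.31; 255 -0.14 -0.83 0.07 0.06 0.21 -0.31
```

send_rows(series="255 0.03 -0.02 -0.55 0.07 0.27 -0.41; 255 0.05 -0.02 -0.54 0.07 0.27 -0.41; 255 0.06 -0.02 -0.54 0.07 0.27 -0.41; 255 -0.20 -0.35 0.04 0 0 0; 255 -0.20 -0.40 0.04 0.06 0.21 -0.31")

```text
t: 7.4
tcp_pos: [454.2, 285.7, 400.9]
orientation: [[-0.911, 0.335, 0.24], [0.35, 0.936, 0.02], [-0.218, 0.103, -0.971]]
wrist_force: [-0.3, 0.1, -2.7]
grip_width: 29.4
```

send_rows(series="255 -0.38 -0.75 0.08 0.06 0.21 -0.31; 255 -0.36 -0.76 0.07 0.06 0.21 -0.31; 255 -0.33 -0.77 0.07 0.06 0.21 -0.31; 255 -0.31 -0.78 0.07 0.06 0.21 -0.31; 255 -0.29 -0.79 0.06 0.06 0.21 -0.31")

```text
t: 7.82
tcp_pos: [470.9, 159.2, 389.1]
orientation: [[-0.974, 0.189, 0.124], [0.193, 0.981, 0.019], [-0.118, 0.042, -0.992]]
wrist_force: [0.4, -0.4, -2.3]
grip_width: 29.9
```

send_rows(series="255 -0.26 -0.80 0.06 0.06 0.21 -0.31; 255 -0.24 -0.81 0.06 0.06 0.21 -0.31; 255 -0.21 -0.81 0.06 0.06 0.21 -0.31; 255 -0.19 -0.82 0.06 0.06 0.21 -0.31; 255 -0.16 -0.82 0.06 0.06 0.21 -0.31")

```text
t: 8.23
tcp_pos: [487.5, 34.2, 379.8]
orientation: [[-0.999, 0.031, 0.012], [0.031, 1.0, 0.0], [-0.012, 0.001, -1.0]]
wrist_force: [-0.4, 0.7, -1.2]
grip_width: 29.3
```

send_rows(series="255 -0.14 -0.6 0.07 0.06 0.21 -0.31; 255 0 -0.23 0 0 0 0; 255 0 0 0 0 0 0; 255 0 0 0 0 0 0")

```text
t: 8.57
tcp_pos: [491.2, 11.1, 378.8]
orientation: [[-1.0, 0.0, -0.008], [0.0, 1.0, -0.004], [0.008, -0.004, -1.0]]
wrist_force: [0.7, 0.1, -2.1]
grip_width: 29.2
```

```bash
cat >> h.py <<'E'
def crop(p,x,y,w,h,f,name):
    c=cv2.resize(p['image'][y:y+h,x:x+w],None,fx=f,fy=f,interpolation=cv2.INTER_CUBIC)
    for k in range(0,w,20): cv2.putText(c,str(x+k),(k*f,10),0,.4,(255,0,0))
    for k in range(0,h,20): cv2.putText(c,str(y+k),(0,k*f+5),0,.4,(255,0,0))
    save(c,name)
E
python3 - <<'E'
from h import *
p=robot.get_image('wrist'); s=robot.state(); R=s['orientation'];t=s['tcp_pos']
print(s['t'],t,R,s['q'],s['grip_width'],s['wrist_force'])
save(p['image'],'wrist4.png')
print(proj(p,[[446,12,75]]),[(m['position'],m['confidence']) for m in robot.mark_of(p,'cup_mouth')])
D=robot.get_image('side'); print(proj(D,t+R@[0,0,196]));save(D['image'],'side4.png')
S=robot.get_image('scene'); print(proj(S,t+R@[0,0,196]));save(S['image'],'scene4.png')
E
```

```text
8.6167 [491.20168177  11.6548569  379.12505232] [[-0.9999704  -0.00116915 -0.00760422]
 [-0.00113602  0.99998985 -0.00435954]
 [ 0.00760924 -0.00435077 -0.99996158]] [ -11.83253723   -6.16937076  113.31180607   -0.34863857   73.2330798
 -101.79690762] 29.61995634171172 [-0.64091708  0.32108359 -1.88273558]
[[323.83860455 151.34143646]] [([150.1, 325.7], 0.87)]
[[323.6394462  170.67186678]]
[[318.22953167 160.63955376]]
```

View pics/wrist4.png

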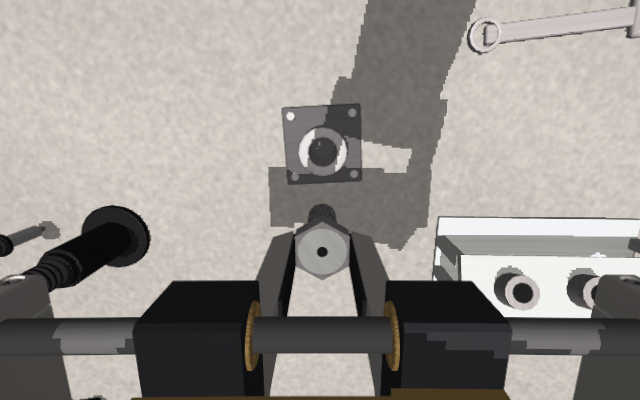

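View pics/side4.png

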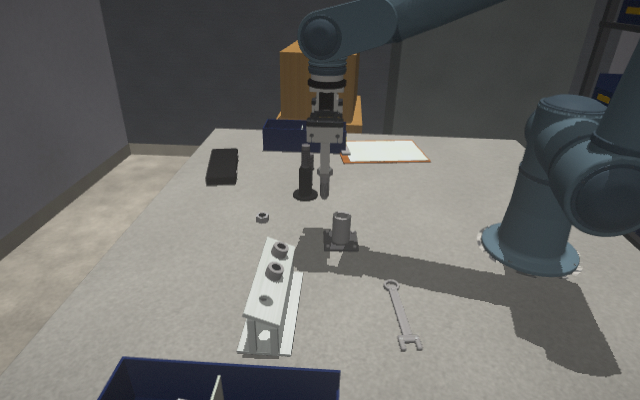

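View pics/scene4.png

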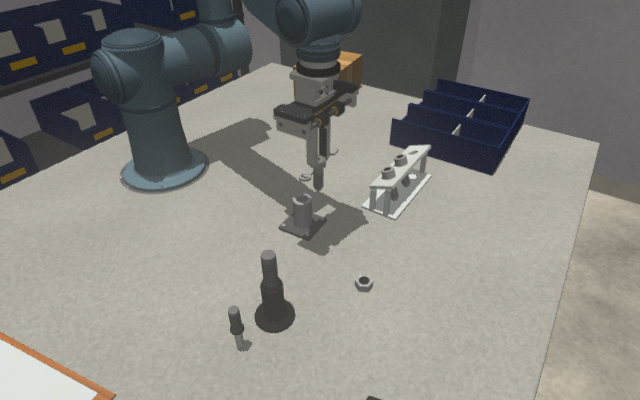

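```bash
python3 - <<'E'
from h import *
for n,(x,y,w,h) in {'wrist4':(270,95,110,190),'side4':(290,130,80,130),'scene4':(270,120,80,130)}.items():
    im=cv2.cvtColor(cv2.imread(f'pics/{n}.png'),cv2.COLOR_BGR2RGB)
    crop({'image':im},x,y,w,h,3 if n=='wrist4' else 4,n+'c.png')
a=[cv2.imread(f'pics/{n}c.png') for n in('wrist4','side4','scene4')]
a=[cv2.copyMakeBorder(i,0,570-i.shape[0],0,0,cv2.BORDER_CONSTANT) if i.shape[0]<570 else i[:570] for i in a]
c=np.hstack(a); print(c.shape); cv2.imwrite('pics/c4a.png',a[0] if c.shape[1]>1000 else c); 
E
```

```text
(570, 970, 3)
```

View pics/c4a.png

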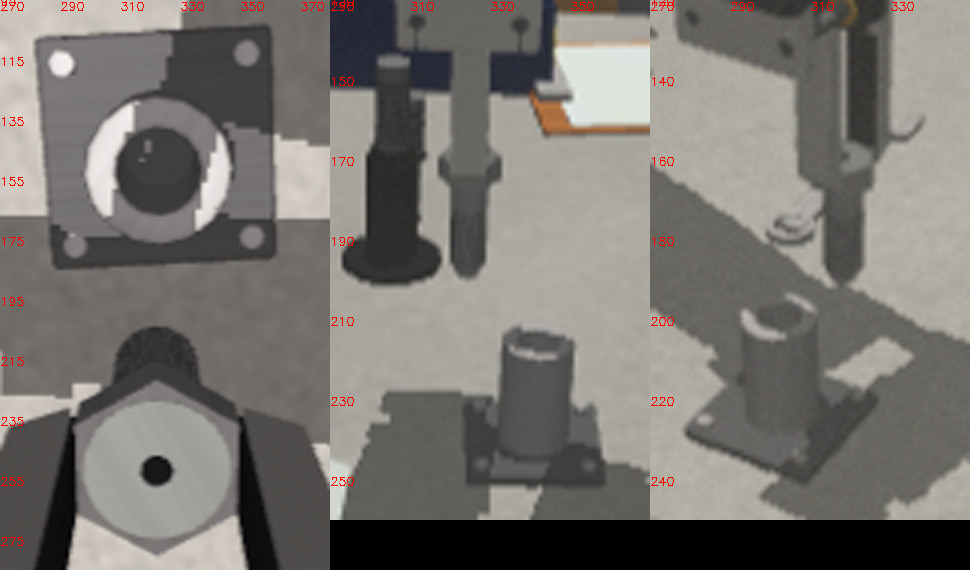

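```bash
python3 - <<'E'
from h import *
s=robot.state();t=s['tcp_pos'];R=s['orientation'];W=robot.get_image('wrist');S=robot.get_image('scene');D=robot.get_image('side')
tip,r=tri([(S,(318.25,190)),(D,(324.5,198.2))]);cup,r2=tri([(S,(302.1,199)),(D,(342,215.5))])
print(tip,r,cup,r2,'cup-tip',cup-tip)
print('tip in tool',R.T@(tip-t))
print('wrist cup z75',atz(W,(322.8-1,150.8),75),atz(W,(322.8,150.8),75))
for d in (186,190,194): print(d,proj(W,t+R@[0,0,d]), proj(W,t+R@[0,0,d+72.5]))
E
```

```text
[487.72629299   9.12781097 113.6088459 ] [2.2092322008858254, 2.2092322008857708] [445.4115008   10.32815763  71.65472791] [1.4533149921686779, 1.45331499216865] cup-tip [-42.31479218   1.20034666 -41.95411799]
tip in tool [  1.68979961  -1.68252633 266.08022836]
wrist cup z75 [445.96481391  10.93287835  75.        ] [445.96085938  11.7779431   75.        ]
186 [[320.92234687 256.32353322]] [[321.15792771 215.98848379]]
190 [[320.94006556 253.29243373]] [[321.16712001 214.41309141]]
194 [[320.95704749 250.38697313]] [[321.17603538 212.88505087]]
```

```bash
python3 - <<'E'
from h import *
plan([446.3,11.3,365],toolR([0,0,-1],[0,1,0]),4,255)
E
```

```text
dist 47.4 rot 0.51
255 0.37 -0.00 0.13 -0.01 -0.02 0.01; 255 0.37 -0.00 0.13 -0.01 -0.02 0.01; 255 0.38 -0.00 0.12 -0.01 -0.02 0.01; 255 0.38 -0.00 0.12 -0.01 -0.02 0.01
```

send_rows(series="255 0.30 0 0.13 -0.01 -0.02 0.01; 255 0.40 0 0.13 -0.01 -0.02 0.01; 255 0.40 0 0.12 -0.01 -0.02 0.01; 255 0.40 0 0.12 -0.01 -0.02 0.01; 255 0 0 0 0 0 0")

```text
t: 9.33
tcp_pos: [444.9, 11.7, 363.9]
orientation: [[-1.0, 0.002, -0.001], [0.002, 1.0, -0.0], [0.001, -0.0, -1.0]]
wrist_force: [0.1, -0.1, -2.6]
grip_width: 29.5
```

```bash
python3 - <<'E'
from h import *
P=[]
for k in range(4):
    W=robot.get_image('wrist');s=robot.state();P.append(s['tcp_pos'])
t=np.mean(P,0);R=s['orientation'];print(s['t'],np.round(P,1).tolist(),R,s['wrist_force'])
S=robot.get_image('scene');D=robot.get_image('side')
crop(D,300,130,80,130,4,'a.png');crop(S,260,120,80,130,4,'b.png')
cv2.imwrite('pics/c5.png',np.hstack([cv2.imread('pics/a.png'),cv2.imread('pics/b.png')]))
E
```

```text
9.5333 [[445.8, 11.5, 364.6], [446.4, 11.4, 365.1], [446.8, 11.3, 365.4], [447.0, 11.2, 365.5]] [[-9.99994481e-01  2.26265606e-03  2.43293289e-03]
 [ 2.26026109e-03  9.99996959e-01 -9.86696884e-04]
 [-2.43515805e-03 -9.81192374e-04 -9.99996554e-01]] [ 1.43314772 -0.78715697 -1.23404117]
```

View pics/c5.png

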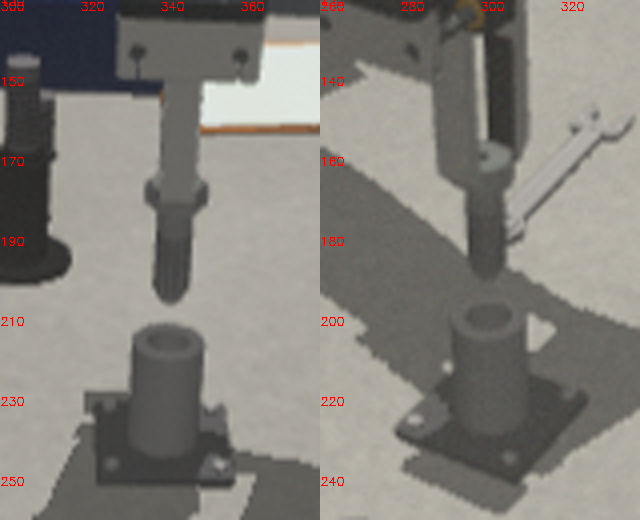

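send_rows(series="255 0 0 0.3 0 0 0; 255 0 0 0.5 0 0 0; 255 0 0 0.5 0 0 0; 255 0 0 0.5 0 0 0; 255 0 0 0.4 0 0 0")

```text
t: 10.05
tcp_pos: [446.3, 11.2, 297.1]
orientation: [[-1.0, 0.003, -0.0], [0.003, 1.0, -0.0], [0.0, -0.0, -1.0]]
wrist_force: [-0.4, 0.2, -2.3]
grip_width: 29.5
```

send_rows(series="255 0 0 0.1 0 0 0; 255 0 0 0 0 0 0; 255 0 0 0 0 0 0")

```text
t: 10.3
tcp_pos: [446.6, 11.1, 296.0]
orientation: [[-1.0, 0.002, 0.001], [0.002, 1.0, -0.001], [-0.001, -0.001, -1.0]]
wrist_force: [-0.4, 0.4, -1.7]
grip_width: 29.6
```

```bash
python3 - <<'E'
from h import *
for k in range(2):
    W=robot.get_image('wrist');s=robot.state()
t=s['tcp_pos'];print(s['t'],t,s['wrist_force'],s['ft_torque'])
S=robot.get_image('scene');D=robot.get_image('side')
crop(D,300,130,80,130,4,'a.png');crop(S,260,120,80,130,4,'b.png')
cv2.imwrite('pics/c6.png',np.hstack([cv2.imread('pics/a.png'),cv2.imread('pics/b.png')]))
E
```

```text
10.4 [446.75381469  11.09554093 296.57977891] [ 0.81272198  0.32404718 -1.64746025] [-0.01354838 -0.01767391 -0.03574362]
```

View pics/c6.png

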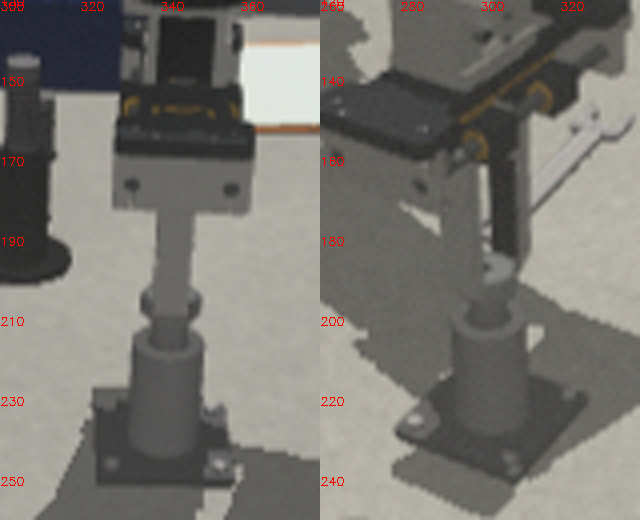

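send_rows(series="255 0 0 0.15 0 0 0; 255 0 0 0.15 0 0 0; 255 0 0 0.1 0 0 0; 255 0 0 0.05 0 0 0; 255 0 0 0 0 0 0")

```text
t: 10.92
tcp_pos: [446.2, 11.1, 281.7]
orientation: [[-1.0, 0.003, -0.0], [0.003, 1.0, -0.0], [0.0, -0.0, -1.0]]
wrist_force: [-0.2, -0.4, -1.4]
grip_width: 29.5
```

send_rows(series="255 0 0 0.04 0 0 0; 255 0 0 0 0 0 0; 255 0 0 0 0 0 0")

```text
t: 11.17
tcp_pos: [446.5, 11.1, 281.2]
orientation: [[-1.0, 0.002, 0.001], [0.002, 1.0, -0.001], [-0.001, -0.001, -1.0]]
wrist_force: [-0.2, 0.3, -2.0]
grip_width: 29.6
```

```bash
python3 - <<'E'
from h import *
for k in range(2):
    W=robot.get_image('wrist');s=robot.state()
t=s['tcp_pos'];print(s['t'],t,s['wrist_force'],s['ft_torque'])
S=robot.get_image('scene');D=robot.get_image('side')
crop(D,310,180,70,70,6,'a.png');crop(S,265,160,70,70,6,'b.png')
cv2.imwrite('pics/c7.png',np.hstack([cv2.imread('pics/a.png'),cv2.imread('pics/b.png')])[:,:800])
E
```

```text
11.2667 [446.53187023  11.09178836 281.31505795] [ 0.6170018   0.37083604 -1.82086112] [-0.01409189  0.00981372  0.02715145]
```

View pics/c7.png

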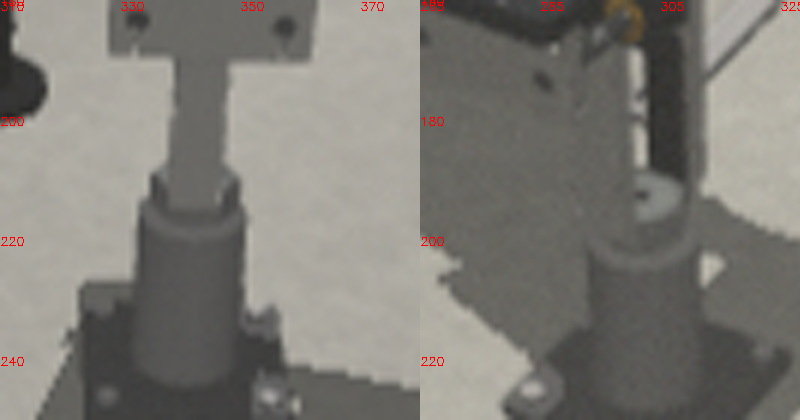

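send_rows(series="255 0 0 0.03 0 0 0; 255 0 0 0 0 0 0; 255 0 0 0 0 0 0")

```text
t: 11.62
tcp_pos: [446.4, 11.1, 280.2]
orientation: [[-1.0, 0.002, 0.001], [0.002, 1.0, -0.001], [-0.001, -0.001, -1.0]]
wrist_force: [0.8, 0.4, -1.5]
grip_width: 29.7
```

send_rows(series="255 0 0 0.03 0 0 0; 255 0 0 0 0 0 0; 255 0 0 0 0 0 0")

```text
t: 11.87
tcp_pos: [446.5, 11.1, 279.3]
orientation: [[-1.0, 0.002, 0.001], [0.002, 1.0, -0.001], [-0.001, -0.001, -1.0]]
wrist_force: [-0.4, 0.3, -1.8]
grip_width: 29.6
```

send_rows(series="255 0 0 0.03 0 0 0; 255 0 0 0 0 0 0; 255 0 0 0 0 0 0")

```text
t: 12.12
tcp_pos: [446.6, 11.1, 278.6]
orientation: [[-1.0, 0.002, 0.001], [0.002, 1.0, -0.001], [-0.001, -0.001, -1.0]]
wrist_force: [-0.2, 0.3, -0.3]
grip_width: 29.7
```

send_rows(series="220 0 0 0 0 0 0; 180 0 0 0 0 0 0; 130 0 0 0 0 0 0; 119 0 0 0 0 0 0; 119 0 0 0 0 0 0")

```text
t: 12.53
tcp_pos: [446.6, 11.1, 278.7]
orientation: [[-1.0, 0.002, 0.002], [0.002, 1.0, -0.001], [-0.002, -0.001, -1.0]]
wrist_force: [0.4, 0.0, -0.2]
grip_width: 46.1
```

send_rows(series="119 0 0 -0.1 0 0 0; 119 0 0 -0.4 0 0 0; 119 0 0 -0.8 0 0 0; 119 0 0 -0.8 0 0 0; 119 0 0 -0.6 0 0 0")

```text
t: 12.95
tcp_pos: [446.6, 11.2, 361.6]
orientation: [[-1.0, 0.002, 0.003], [0.002, 1.0, -0.001], [-0.003, -0.001, -1.0]]
wrist_force: [0.8, -0.5, 1.1]
grip_width: 50.4
```

```bash
python3 - <<'E'
from h import *
for k in range(2):
    W=robot.get_image('wrist');s=robot.state()
t=s['tcp_pos'];R=s['orientation'];print(s['t'],t,s['wrist_force'],s['grip_width'])
S=robot.get_image('scene');D=robot.get_image('side')
crop(D,310,180,70,70,6,'a.png');crop(S,265,160,70,70,6,'b.png')
cv2.imwrite('pics/c8.png',np.hstack([cv2.imread('pics/a.png'),cv2.imread('pics/b.png')])[:,:800])
crop(W,220,120,200,150,4,'w8.png')
for d in (199,t[2]-87.5): print(d,proj(W,t+R@[0,0,d]))
E
```

```text
13.05 [447.36294863  10.97929384 363.02762824] [-0.02318285 -0.81719215  0.3456985 ] 50.13245751075188
199 [[321.06811135 244.92405763]]
275.5276282430037 [[321.27505018 208.34461764]]
```

View pics/c8.png

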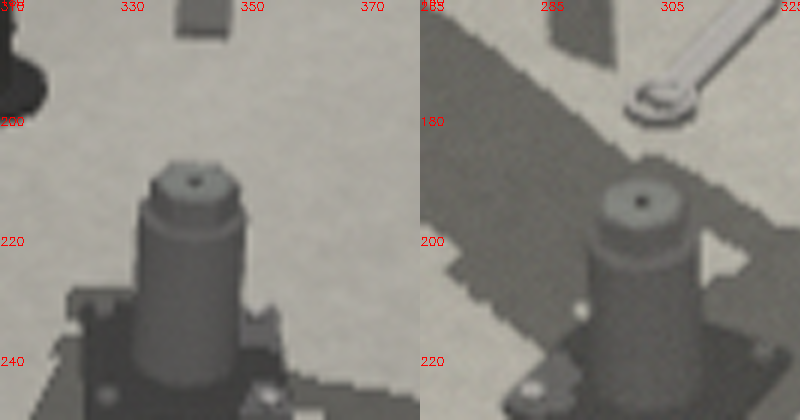

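View pics/w8.png

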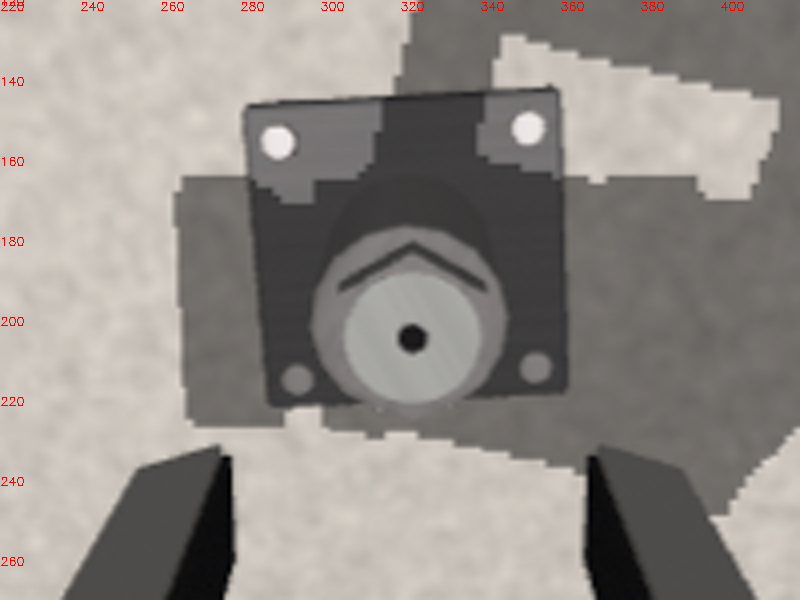

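```bash
python3 - <<'E'
from h import *
W=robot.get_image('wrist');s=robot.state();print(s['tcp_pos'])
print('spot',atz(W,(323.1-1.2,204.6),87.5))
S=robot.get_image('scene');D=robot.get_image('side')
print(atz(S,(302,193.7),87.5),atz(D,(342.5,210.3),87.5),tri([(S,(302,193.7)),(D,(342.5,210.3))]))
a=np.radians(-22)
plan([548,-218,400],toolR([0,0,-1],[-np.sin(a),np.cos(a),0]),10,119)
E
```

```text
[445.98474783  11.22544236 358.29774438]
spot [441.45640522  11.54694669  87.5       ]
[448.69463241   8.37506478  87.5       ] [443.80895707  12.51554967  87.5       ] (array([445.1548669 ,  10.84859714,  85.60581516]), [1.6393280284697924, 1.6393280284697613])
dist 254.5 rot 21.86
119 -0.34 -0.76 -0.14 -0.00 -0.00 0.36; 119 -0.37 -0.75 -0.14 -0.00 -0.00 0.36; 119 -0.40 -0.74 -0.14 -0.00 -0.00 0.36; 119 -0.43 -0.72 -0.14 -0.00 -0.00 0.36; 119 -0.45 -0.70 -0.14 -0.00 -0.00 0.36
119 -0.48 -0.68 -0.14 -0.00 -0.00 0.36; 119 -0.51 -0.67 -0.14 -0.00 -0.00 0.36; 119 -0.53 -0.65 -0.14 -0.00 -0.00 0.36; 119 -0.56 -0.63 -0.14 -0.00 -0.00 0.36; 119 -0.58 -0.60 -0.14 -0.00 -0.00 0.36
```

```bash
python3 - <<'E'
from h import *
for k in range(3):
    W=robot.get_image('wrist');s=robot.state();print(s['t'],s['tcp_pos'])
    g=cv2.cvtColor(W['image'],cv2.COLOR_RGB2GRAY)[185:225,305:340]; m=g<60
    n,l,st,c=cv2.connectedComponentsWithStats(m.astype(np.uint8)); 
    cc=[(st[i,4],c[i]+[305,185]) for i in range(1,n) if 20<st[i,4]<80]; print(cc)
    for _,u in cc: print(atz(W,u-[1.2,0],87.5)); print(proj(W,s['tcp_pos']+s['orientation']@[0,0,s['tcp_pos'][2]-87.5]))
E
```

```text
13.35 [445.95949898  11.23759076 357.89917627]
[(np.int32(24), array([336.41666667, 186.25      ])), (np.int32(32), array([321.5, 212.5]))]
[425.31901498  21.99602133  87.5       ]
[[321.1465639  211.60310694]]
[446.20118414  10.56330485  87.5       ]
[[321.1465639  211.60310694]]
13.4 [446.04213383  11.22751492 358.09831494]
[(np.int32(24), array([336.66666667, 186.41666667])), (np.int32(23), array([329.13043478, 192.95652174])), (np.int32(33), array([321.39393939, 212.24242424]))]
[425.56586512  22.16924159  87.5       ]
[[321.1429563  211.65860663]]
[430.68854802  16.43224801  87.5       ]
[[321.1429563  211.65860663]]
[446.11782313  10.45746001  87.5       ]
[[321.1429563  211.65860663]]
13.45 [446.13795306  11.20450741 358.3556187 ]
[(np.int32(25), array([328.08, 192.2 ])), (np.int32(29), array([321.44827586, 211.68965517]))]
[430.31869302  15.58654302  87.5       ]
[[321.13451584 211.62853067]]
[445.91064045  10.45884984  87.5       ]
[[321.13451584 211.62853067]]
```

send_rows(series="119 -0.2 -0.4 -0.20 0 0 0.2; 119 -0.37 -0.75 -0.20 0 0 0.36; 119 -0.40 -0.74 -0.20 0 0 0.36; 119 -0.43 -0.72 -0.20 0 0 0.36; 119 -0.45 -0.70 -0.20 0 0 0.36")

```text
t: 13.87
tcp_pos: [495.4, -93.9, 390.2]
orientation: [[-0.984, 0.176, 0.001], [0.176, 0.984, -0.001], [-0.002, -0.001, -1.0]]
wrist_force: [0.3, -0.0, 0.0]
grip_width: 50.0
```

send_rows(series="119 -0.48 -0.68 -0.14 0 0 0.36; 119 -0.51 -0.67 -0.14 0 0 0.36; 119 -0.53 -0.65 -0.14 0 0 0.36; 119 -0.56 -0.63 -0.10 0 0 0.36; 119 -0.58 -0.60 -0.07 0 0 0.36")

```text
t: 14.28
tcp_pos: [548.7, -208.0, 407.9]
orientation: [[-0.934, 0.358, 0.002], [0.358, 0.934, -0.001], [-0.002, -0.001, -1.0]]
wrist_force: [-0.2, 0.1, 0.3]
grip_width: 50.2
```

send_rows(series="119 -0.17 -0.32 0 0 0 0.2; 119 0 0 0 0 0 0; 119 0 0 0 0 0 0; 119 0 0 0 0 0 0")

```text
t: 14.62
tcp_pos: [549.1, -215.7, 407.0]
orientation: [[-0.928, 0.374, 0.0], [0.374, 0.928, 0.0], [-0.0, 0.0, -1.0]]
wrist_force: [-0.5, 0.0, 0.3]
grip_width: 50.1
```

```bash
python3 - <<'E'
from h import *
for k in range(2):
    W=robot.get_image('wrist');s=robot.state()
t=s['tcp_pos'];R=s['orientation'];print(s['t'],t,R,s['q'])
print(proj(W,[[548,-218,155]]),proj(W,t+R@[0,0,t[2]-155]))
save(W['image'],'w9.png')
E
```

```text
14.7167 [ 549.23554795 -215.38086328  407.31271946] [[-9.27816064e-01  3.73037388e-01  6.76877638e-04]
 [ 3.73037274e-01  9.27816311e-01 -2.92708581e-04]
 [-7.37209358e-04 -1.90791351e-05 -9.99999728e-01]] [-3.24164540e+01  5.95558208e+00  9.81564803e+01  6.83999025e-03
  7.58462084e+01 -1.00515061e+02]
[[317.44184309 218.43590641]] [[321.41611568 218.90684438]]
```

View pics/w9.png

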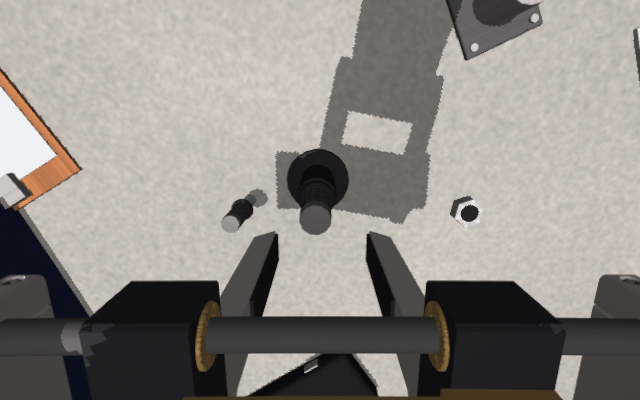

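```bash
python3 - <<'E'
from h import *
W=robot.get_image('wrist'); s=robot.state(); print(s['tcp_pos'])
crop(W,260,140,120,110,5,'w9c.png')
print([proj(W,[x,y,155]).round(1) for x,y in ((548,-218),(558,-218),(548,-208))])
E
```

```text
[ 549.29783662 -215.39894264  407.41927229]
[array([[317.3, 218.3]]), array([[322.4, 230.3]]), array([[330.1, 213.4]])]
```

View pics/w9c.png

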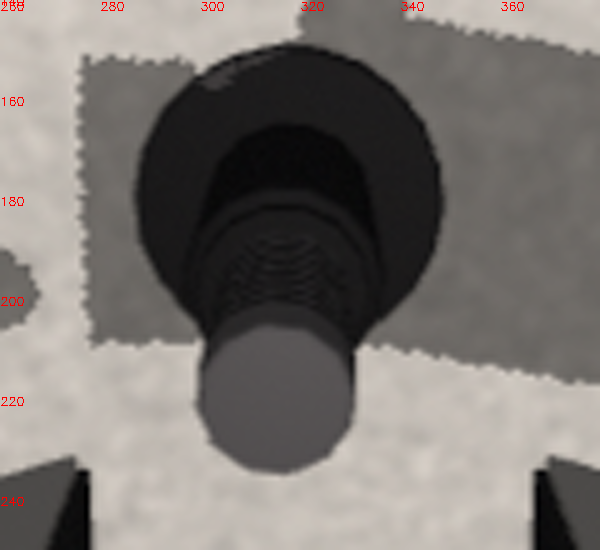

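send_rows(series="119 -0.02 -0.10 0.2 0 0 0; 119 0 -0.09 0.5 0 0 0; 119 0 0 0.5 0 0 0; 119 0 0 0.4 0 0 0; 119 0 0 0 0 0 0")

```text
t: 15.18
tcp_pos: [547.2, -221.3, 356.0]
orientation: [[-0.927, 0.374, -0.004], [0.374, 0.927, 0.002], [0.004, 0.001, -1.0]]
wrist_force: [0.1, -0.2, 0.4]
grip_width: 50.3
```

```bash
python3 - <<'E'
from h import *
for k in range(2): W=robot.get_image('wrist'); s=robot.state()
t=s['tcp_pos'];R=s['orientation'];print(s['t'],t,R[:,2],s['wrist_force'],proj(W,t+R@[0,0,t[2]-155]))
crop(W,220,150,200,140,4,'w10.png')
E
```

```text
15.2833 [ 547.93623459 -221.79043878  359.00785046] [ 1.20278821e-04 -1.08349367e-04 -9.99999987e-01] [ 0.12709015 -0.80682495  0.17093178] [[320.82617876 246.18361754]]
```

View pics/w10.png

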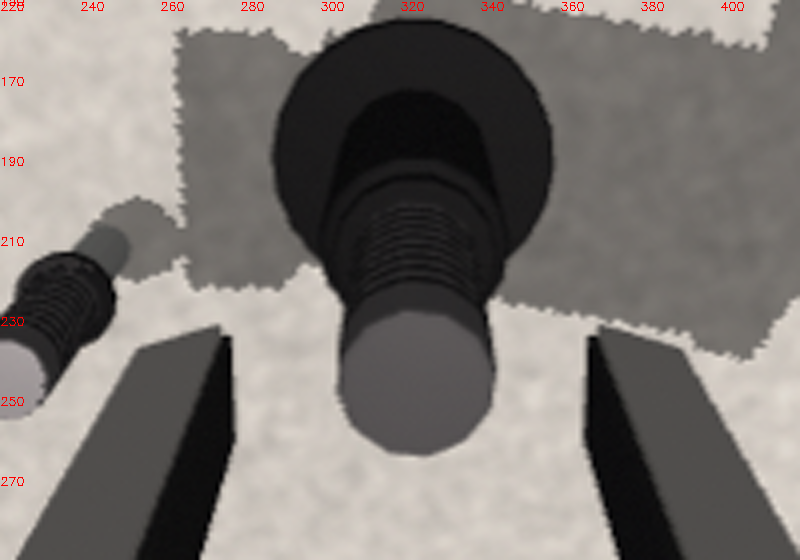

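send_rows(series="119 0 0.03 0.3 0 0 0; 119 0 0 0.5 0 0 0; 119 0 0 0.5 0 0 0; 119 0 0 0.5 0 0 0; 119 0 0 0 0 0 0")

```text
t: 15.7
tcp_pos: [547.7, -220.6, 302.6]
orientation: [[-0.927, 0.374, -0.003], [0.374, 0.927, 0.002], [0.003, 0.001, -1.0]]
wrist_force: [-0.9, 0.7, -0.7]
grip_width: 50.2
```

send_rows(series="119 0 0 0 0 0 0; 160 0 0 0 0 0 0; 200 0 0 0 0 0 0; 255 0 0 0 0 0 0; 255 0 0 0 0 0 0", force=25)

```text
t: 16.12
tcp_pos: [548.6, -221.3, 306.4]
orientation: [[-0.927, 0.374, 0.002], [0.374, 0.927, -0.002], [-0.003, -0.001, -1.0]]
wrist_force: [-1.2, 1.3, 0.7]
grip_width: 27.1
```

send_rows(series="255 0 0 0 0 0 0; 255 0 0 0 0 0 0; 255 0 0 0 0 0 0")

```text
t: 16.37
tcp_pos: [548.6, -221.3, 306.2]
orientation: [[-0.927, 0.374, 0.002], [0.374, 0.927, -0.001], [-0.002, -0.0, -1.0]]
wrist_force: [-0.6, 0.3, 2.9]
grip_width: 23.8
```

```bash
python3 - <<'E'
from h import *
W=robot.get_image('wrist'); s=robot.state()
t=s['tcp_pos'];R=s['orientation'];print(s['t'],t,R[:,2],s['wrist_force'],s['grip_width'])
crop(W,220,170,200,140,4,'w11.png')
D=robot.get_image('side'); crop(D,265,100,90,110,5,'a11.png')
E
```

```text
16.4167 [ 548.64326269 -221.27415755  306.18216006] [ 0.0020355  -0.00124973 -0.99999715] [-0.81668596  0.99537576  4.21110872] 23.45158021350828
```

View pics/w11.png

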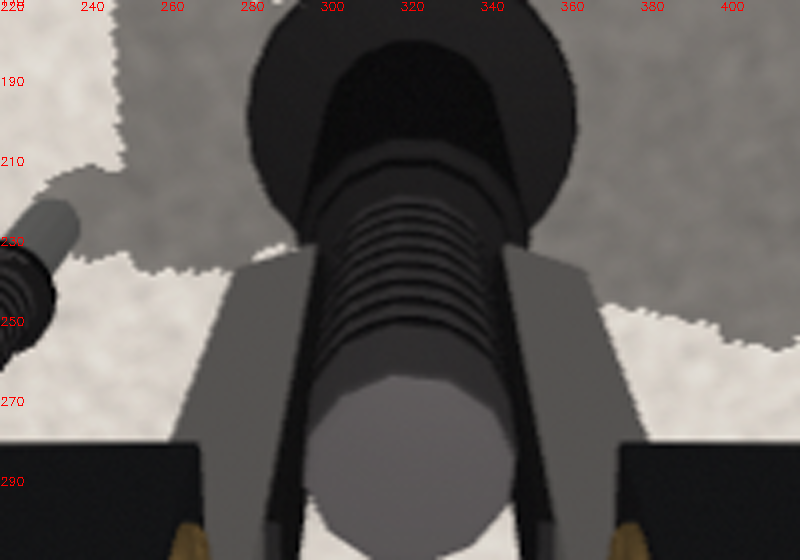

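View pics/a11.png

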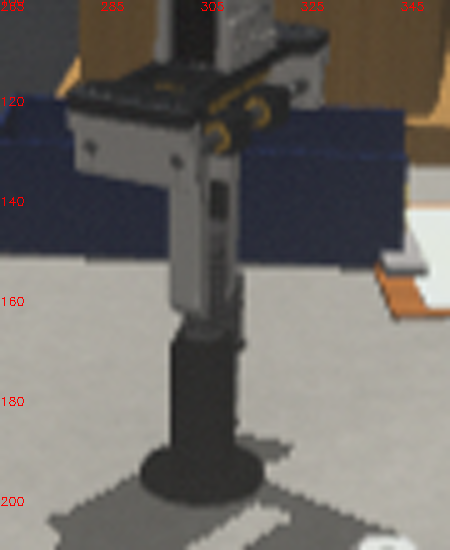

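send_rows(series="255 0 0 -0.1 0 0 0; 255 0 0 -0.3 0 0 0; 255 0 0 -0.5 0 0 0; 255 0 0 -0.5 0 0 0; 255 0 0 -0.5 0 0 0")

```text
t: 16.88
tcp_pos: [548.1, -221.0, 362.7]
orientation: [[-0.927, 0.374, -0.0], [0.374, 0.927, 0.0], [0.0, -0.0, -1.0]]
wrist_force: [0.4, 0.1, -0.8]
grip_width: 24.0
```

send_rows(series="255 0 0 -0.5 0 0 0; 255 0 0 -0.5 0 0 0; 255 0 0 -0.5 0 0 0; 255 0 0 -0.3 0 0 0; 255 0 0 0 0 0 0")

```text
t: 17.3
tcp_pos: [548.6, -221.3, 418.9]
orientation: [[-0.927, 0.374, 0.004], [0.374, 0.927, -0.003], [-0.005, -0.001, -1.0]]
wrist_force: [-0.9, 0.1, -0.4]
grip_width: 23.5
```

```bash
python3 - <<'E'
from h import *
for k in range(3): W=robot.get_image('wrist'); s=robot.state()
t=s['tcp_pos'];R=s['orientation'];print(s['t'],t,R[:,2],s['wrist_force'],s['grip_width'])
crop(W,220,170,200,140,4,'w12.png')
D=robot.get_image('side');S=robot.get_image('scene'); u=proj(S,t+R@[0,0,230])[0].astype(int);v=proj(D,t+R@[0,0,230])[0].astype(int);print(u,v)
crop(D,v[0]-40,v[1]-60,80,130,4,'a.png');crop(S,u[0]-40,u[1]-60,80,130,4,'b.png')
cv2.imwrite('pics/c12.png',np.hstack([cv2.imread('pics/a.png'),cv2.imread('pics/b.png')]))
a=0
plan([445.8,10.8,t[2]+5],toolR([0,0,-1],[-np.sin(np.radians(-10)),np.cos(np.radians(-10)),0]),12,255)
E
```

```text
17.45 [ 548.05311977 -220.95011368  415.34761655] [-4.64169422e-04  2.69034573e-04 -9.99999856e-01] [ 0.6004744  -0.24319997 -1.23309432] 23.34192040214352
[266 238] [305 133]
dist 253.4 rot 11.98
255 0.50 0.49 -0.01 0.00 -0.00 -0.17; 255 0.50 0.50 -0.01 0.00 -0.00 -0.17; 255 0.49 0.51 -0.01 0.00 -0.00 -0.17; 255 0.48 0.52 -0.01 0.00 -0.00 -0.17; 255 0.47 0.52 -0.01 0.00 -0.00 -0.17
255 0.46 0.53 -0.01 0.00 -0.00 -0.17; 255 0.45 0.54 -0.01 0.00 -0.00 -0.17; 255 0.44 0.55 -0.01 0.00 -0.00 -0.17; 255 0.43 0.56 -0.01 0.00 -0.00 -0.17; 255 0.42 0.56 -0.01 0.00 -0.00 -0.17
255 0.41 0.57 -0.01 0.00 -0.00 -0.17; 255 0.40 0.58 -0.01 0.00 -0.00 -0.17
```

View pics/w12.png

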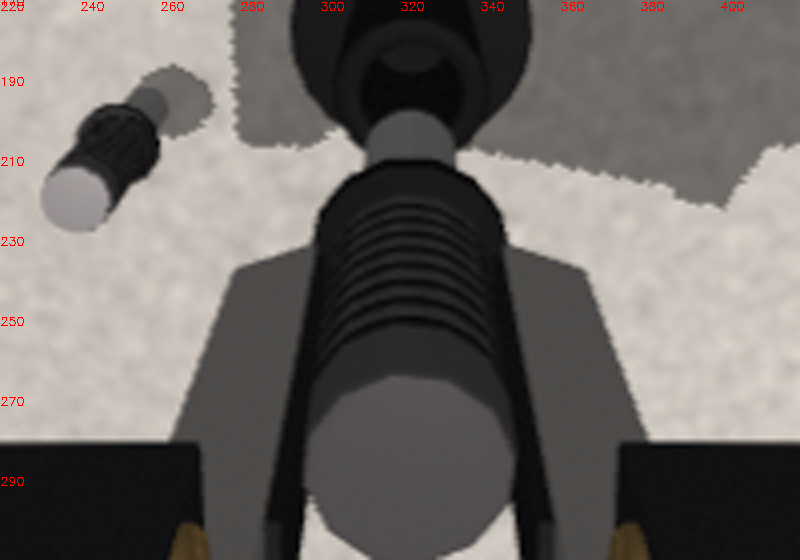

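View pics/c12.png

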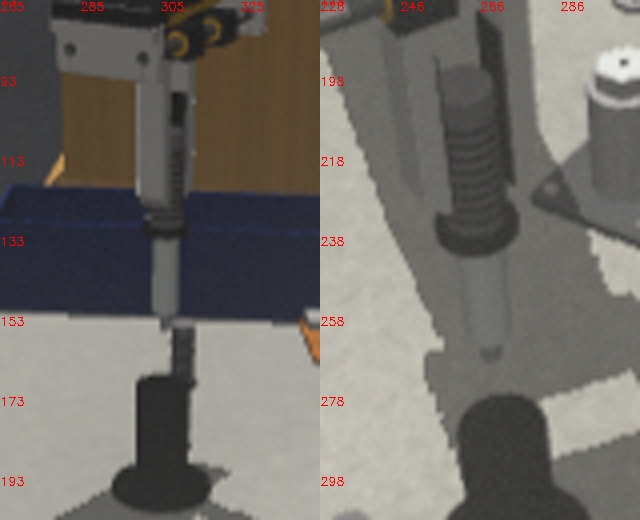

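send_rows(series="255 0.25 0.25 -0.02 0 0 -0.17; 255 0.50 0.50 -0.02 0 0 -0.17; 255 0.49 0.51 -0.02 0 0 -0.17; 255 0.48 0.52 -0.02 0 0 -0.17; 255 0.47 0.52 -0.02 0 0 -0.17")

```text
t: 17.97
tcp_pos: [508.9, -132.5, 418.6]
orientation: [[-0.957, 0.289, -0.0], [0.289, 0.957, 0.0], [0.0, 0.0, -1.0]]
wrist_force: [0.4, 0.0, -1.0]
grip_width: 23.5
```

send_rows(series="255 0.46 0.53 -0.01 0 0 -0.17; 255 0.45 0.54 -0.01 0 0 -0.17; 255 0.44 0.55 -0.01 0 0 -0.17; 255 0.43 0.56 -0.01 0 0 -0.17; 255 0.42 0.56 -0.01 0 0 -0.17")

```text
t: 18.38
tcp_pos: [465.9, -36.2, 420.1]
orientation: [[-0.979, 0.202, 0.0], [0.202, 0.979, -0.0], [-0.0, -0.0, -1.0]]
wrist_force: [0.3, 0.1, -1.4]
grip_width: 23.7
```

send_rows(series="255 0.41 0.57 0 0 0 -0.17; 255 0.40 0.55 0 0 0 -0.17; 255 0.24 0.28 0 0 0 0; 255 0 0 0 0 0 0; 255 0 0 0 0 0 0")

```text
t: 18.8
tcp_pos: [443.8, 9.8, 420.6]
orientation: [[-0.986, 0.168, 0.001], [0.168, 0.986, -0.001], [-0.001, -0.001, -1.0]]
wrist_force: [0.9, 0.2, -1.7]
grip_width: 23.5
```

```bash
python3 - <<'E'
from h import *
for k in range(3): W=robot.get_image('wrist'); s=robot.state()
t=s['tcp_pos'];R=s['orientation'];print(s['t'],t,R,s['wrist_force'],s['grip_width'])
crop(W,220,120,200,140,4,'w13.png')
plan([446,10.8,405],toolR([0,0,-1],R[:,1]),2,255)
D=robot.get_image('side');S=robot.get_image('scene')
crop(D,300,130,80,130,4,'a.png');crop(S,260,120,80,130,4,'b.png')
cv2.imwrite('pics/c13.png',np.hstack([cv2.imread('pics/a.png'),cv2.imread('pics/b.png')]))
E
```

```text
18.95 [444.33850138   8.95201798 420.68402416] [[-9.85419401e-01  1.70139231e-01  1.11609795e-03]
 [ 1.70138182e-01  9.85419730e-01 -9.76774742e-04]
 [-1.26601264e-03 -7.72641906e-04 -9.99998900e-01]] [-0.14416918 -0.52369481 -2.05671874] 23.306852028862515
dist 15.9 rot 0.08
255 -0.02 0.04 0.26 -0.00 0.01 0.00; 255 -0.02 0.04 0.26 -0.00 0.01 0.00
```

View pics/w13.png

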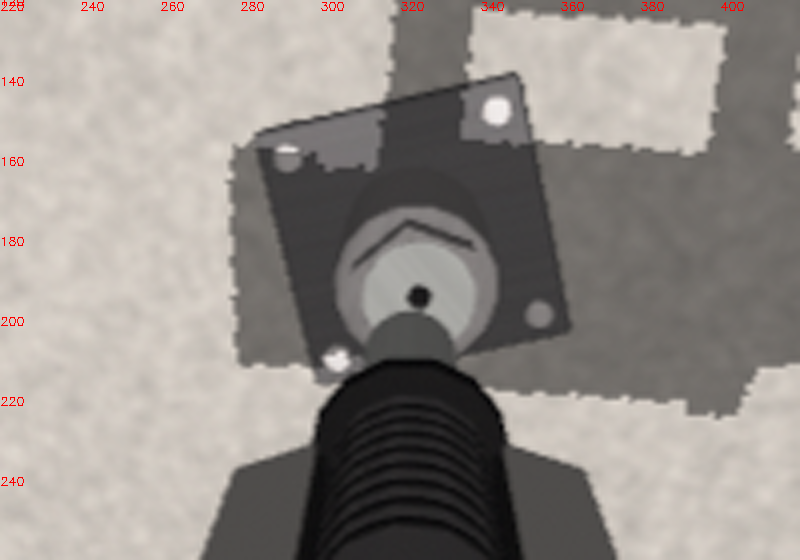

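View pics/c13.png

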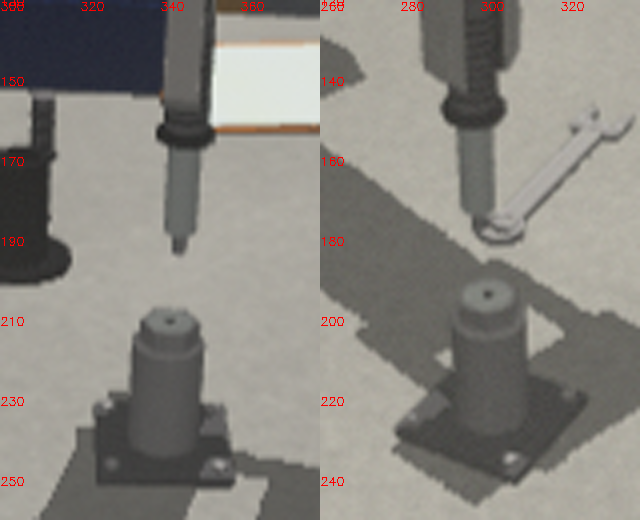

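send_rows(series="255 -0.04 0.07 0.26 0 0.01 0; 255 0 0 0.26 0 0 0; 255 0 0 0 0 0 0; 255 0 0 0 0 0 0; 255 0 0 0 0 0 0")

```text
t: 19.47
tcp_pos: [445.6, 11.4, 404.8]
orientation: [[-0.986, 0.169, -0.0], [0.169, 0.986, -0.0], [0.0, -0.0, -1.0]]
wrist_force: [-0.2, 0.1, -1.5]
grip_width: 23.8
```

```bash
python3 - <<'E'
from h import *
for k in range(3): W=robot.get_image('wrist'); s=robot.state(); print(s['tcp_pos'],s['wrist_force'])
t=s['tcp_pos'];R=s['orientation'];print(s['t'],R[:,2])
crop(W,270,140,110,90,5,'w14.png')
D=robot.get_image('side');S=robot.get_image('scene')
crop(D,315,180,60,60,6,'a.png');crop(S,270,160,60,60,6,'b.png')
cv2.imwrite('pics/c14.png',np.hstack([cv2.imread('pics/a.png'),cv2.imread('pics/b.png')]))
# expected column shift of a vertical line between tip z and spot z
for c in (S,D): print(proj(c,[[446,10.8,87.5],[446,10.8,115],[447,10.8,87.5],[446,11.8,87.5]]).round(2).tolist())
E
```

```text
[445.64134148  11.46290645 405.1165251 ] [-0.07710494  0.07537097 -1.71705731]
[445.64848534  11.46714523 405.28671725] [ 0.17237749  0.50364558 -1.32905044]
[445.65327243  11.45726126 405.38490954] [-0.53839353  1.48020983 -1.98697868]
19.6167 [ 6.14844739e-04 -6.94644614e-04 -9.99999570e-01]
[[301.63, 192.72], [301.19, 182.17], [302.01, 192.87], [301.9, 192.49]]
[[341.53, 209.89], [342.16, 199.24], [341.1, 209.87], [341.54, 210.1]]
```

View pics/c14.png

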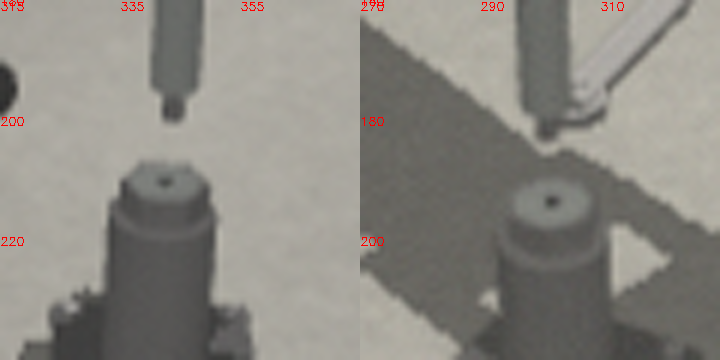

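View pics/w14.png

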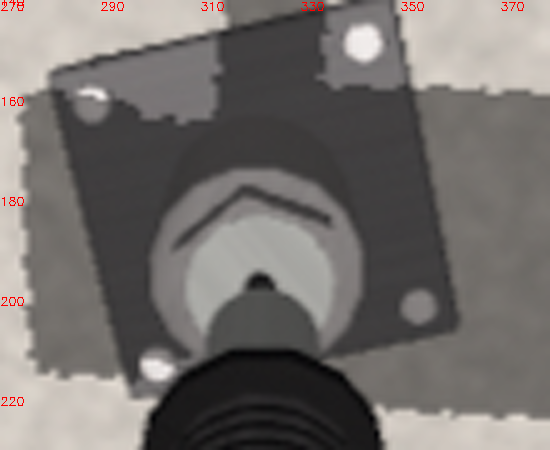

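send_rows(series="255 -0.04 0 0.15 0 0 0; 255 0 0 0.2 0 0 0; 255 0 0 0.2 0 0 0; 255 0 0 0.1 0 0 0; 255 0 0 0.05 0 0 0")

```text
t: 20.13
tcp_pos: [446.5, 11.3, 382.9]
orientation: [[-0.986, 0.169, -0.002], [0.169, 0.986, -0.0], [0.002, -0.0, -1.0]]
wrist_force: [0.3, 0.3, -1.0]
grip_width: 23.5
```

send_rows(series="255 0 0 0 0 0 0; 255 0 0 0 0 0 0; 255 0 0 0 0 0 0")

```text
t: 20.38
tcp_pos: [446.8, 11.3, 384.3]
orientation: [[-0.986, 0.169, 0.0], [0.169, 0.986, -0.001], [-0.001, -0.001, -1.0]]
wrist_force: [0.3, 0.1, -0.7]
grip_width: 23.4
```

```bash
python3 - <<'E'
from h import *
F=[]
for k in range(5): W=robot.get_image('wrist'); s=robot.state(); F.append(s['wrist_force'][2])
t=s['tcp_pos'];R=s['orientation'];print(s['t'],t,R[:,2],np.round(F,2))
D=robot.get_image('side');S=robot.get_image('scene')
crop(D,315,180,60,60,6,'a.png');crop(S,270,160,60,60,6,'b.png')
cv2.imwrite('pics/c15.png',np.hstack([cv2.imread('pics/a.png'),cv2.imread('pics/b.png')]))
E
```

```text
20.6333 [446.78810822  11.26086295 384.28711805] [ 4.71328455e-04 -5.98729400e-04 -9.99999710e-01] [-2.38 -1.71 -1.14 -2.57 -1.25]
```

View pics/c15.png

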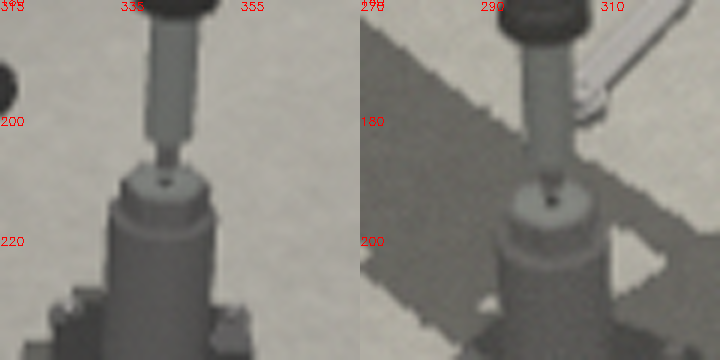

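send_rows(series="255 0 0 0.1 0 0 0; 255 0 0 0.1 0 0 0; 255 0 0 0 0 0 0; 255 0 0 0 0 0 0")

```text
t: 21.07
tcp_pos: [446.7, 11.3, 377.7]
orientation: [[-0.986, 0.169, -0.001], [0.169, 0.986, -0.0], [0.001, -0.0, -1.0]]
wrist_force: [-0.3, 0.2, -2.0]
grip_width: 23.8
```

send_rows(series="255 0 0 0.05 0 0 0; 255 0 0 0.05 0 0 0; 255 0 0 0 0 0 0; 255 0 0 0 0 0 0")

```text
t: 21.4
tcp_pos: [446.8, 11.3, 375.2]
orientation: [[-0.986, 0.169, 0.0], [0.169, 0.986, -0.001], [-0.0, -0.001, -1.0]]
wrist_force: [0.3, 0.4, -1.0]
grip_width: 24.0
```

```bash
cat > f.py <<'E'
from h import *
import sys
F=[];Z=[]
for k in range(8): W=robot.get_image('wrist'); s=robot.state(); F.append(s['wrist_force'][2]);Z.append(s['tcp_pos'][2])
t=s['tcp_pos'];R=s['orientation'];print(s['t'],t,R[:,2],np.mean(F).round(2),np.mean(Z).round(2),s['grip_width'])
D=robot.get_image('side');S=robot.get_image('scene')
crop(D,315,180,60,60,6,'a.png');crop(S,270,160,60,60,6,'b.png')
cv2.imwrite(sys.argv[1],np.hstack([cv2.imread('pics/a.png'),cv2.imread('pics/b.png')]))
E
python3 f.py pics/c16.png
```

```text
21.8 [446.77873866  11.26091389 375.17087606] [ 3.15061834e-04 -5.89726503e-04 -9.99999776e-01] -0.9 375.2 23.631971292596436
```

View pics/c16.png

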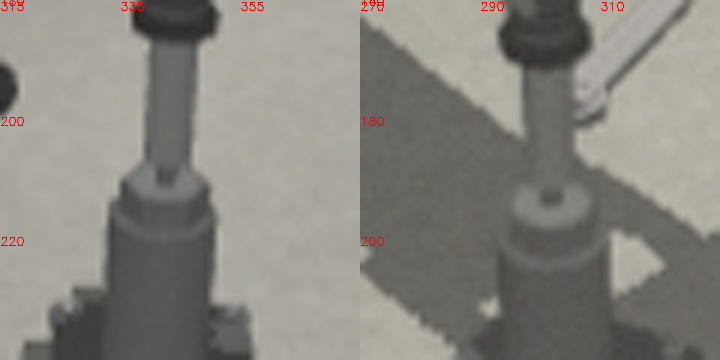

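send_rows(series="255 0 0 0.05 0 0 0; 255 0 0 0.05 0 0 0; 255 0 0 0.05 0 0 0; 255 0 0 0 0 0 0; 255 0 0 0 0 0 0")

```text
t: 22.32
tcp_pos: [446.8, 11.3, 370.7]
orientation: [[-0.986, 0.169, 0.0], [0.169, 0.986, -0.001], [-0.0, -0.0, -1.0]]
wrist_force: [0.3, 0.1, 1.4]
grip_width: 23.7
```

```bash
python3 f.py pics/c17.png
```

```text
22.7167 [446.78061878  11.25326563 370.66839146] [ 3.14324909e-04 -5.52147108e-04 -9.99999798e-01] 0.84 370.71 23.536626341751308
```

View pics/c17.png

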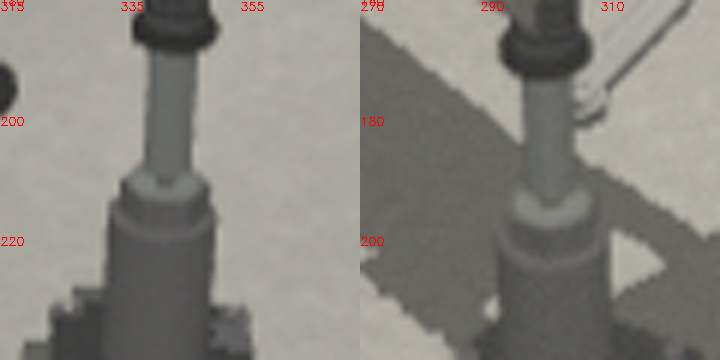

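send_rows(series="255 0 0 0 0 0 0; 255 0 0 0 0 0 0; 255 0 0 0 0 0 0; 255 0 0 0 0 0 0; 255 0 0 0 0 0 0")

```text
t: 23.23
tcp_pos: [446.8, 11.3, 370.6]
orientation: [[-0.986, 0.169, 0.0], [0.169, 0.986, -0.001], [-0.0, -0.001, -1.0]]
wrist_force: [0.5, 0.4, 0.6]
grip_width: 23.3
```

```bash
python3 -c "
from h import *
F=[]
for k in range(6): robot.get_image('wrist'); s=robot.state(); F.append(s['wrist_force'][2])
print(s['t'],s['tcp_pos'],np.mean(F),s['grip_width'])
print(robot.sign_off())"
```

```text
23.5333 [446.77036559  11.25789383 370.60358349] 1.0165658092197467 24.0202117988119
the job is handed in; nothing more can be done
None
```

The job was handed in at t ≈ 23.5 s, with the probe still held and pressed on the dot; no verdict is reported.

**What I did:** I took the hexagon-head bolt from the +y hole of the rack, stood it in the cup with its head on the rim, and let go. I then took the larger probe out of its stand and pressed it upright on the dot.

**Last checks:**
- **Bolt:** after release, both fixed cameras showed the head down on the rim and the bolt upright. I did not measure its final tilt and position as numbers.
- **Press depth:** the wrist force rose about 2.7 N above the free-hanging value, which puts the spring about 7 to 8 mm in. The height travelled since contact gives about 7 mm. The force reading is noisy by about 0.5 N per sample.
- **Probe:** the tool is vertical within 0.1° and at rest. The finger opening is about 24 mm, matching the handle. In both fixed cameras the tip sits on the dot, to about 1–2 mm.
- **Bystanders:** I saw no sign that the arm touched the round-head screws, nut, spanner or small look-alike probe, but I did not measure their positions again at the end.

**Disagreements:** before correction, the fixed cameras' sight lines missed each other by 3–5 mm and read heights about 2.5 mm low. I worked from the wrist camera, the known heights and the felt contact instead.

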